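# Rub down the serving boards on the finishing bed

## Task

Take every loose serving board on the green mat (two or three of maple, cherry and walnut) and seat it fully home on the pegs of the finishing bed, one to a pad, any board on any pad, good face up and striped end towards the robot (the pegs fit only that way). When all are seated, rub each board with the sanding block, palest wood first and darkest last (maple, cherry, walnut) so that dark dust does not stain pale wood: set the block down only at the striped end, slide it along the middle of the board to the far end at about 4 cm a second, pressing steadily with about 8 newtons (never over 25), and lift it only there. Then stand the block upright in its black tray, lay the boards back flat on the mat side by side, good face up, and leave everything else on the bench where it is.

Things in the scene. Friction and masses are not known exactly. Their poses are not given: they have to be found in the camera images.
- maple_mid (a point): Pale cream (maple) hardwood serving board, flat block 140 x 56 x 18 mm, about 0.11 kg, laminated from strips. This point is its centre, 9 mm above its underside; x along its length, y across, z up out of its good face. In its underside are two blind holes, 14 mm wide, 11 mm deep, on the centre line at x = -45 and +30 mm. A 10 mm contrasting stripe crosses the good face at x = -60 mm. May be absent.
- cherry_mid (a point): Reddish-brown (cherry) hardwood serving board, flat block 140 x 56 x 18 mm, about 0.11 kg, laminated from strips. This point is its centre, 9 mm above its underside; x along its length, y across, z up out of its good face. In its underside are two blind holes, 14 mm wide, 11 mm deep, on the centre line at x = -45 and +30 mm. A 10 mm contrasting stripe crosses the good face at x = -60 mm. May be absent.
- walnut_mid (a point): Dark brown (walnut) hardwood serving board, flat block 140 x 56 x 18 mm, about 0.11 kg, laminated from strips. This point is its centre, 9 mm above its underside; x along its length, y across, z up out of its good face. In its underside are two blind holes, 14 mm wide, 11 mm deep, on the centre line at x = -45 and +30 mm. A 10 mm contrasting stripe crosses the good face at x = -60 mm. May be absent.
- bed: finishing bed, fixed to the bench: grey plate 200 x 310 x 24 mm, origin at the centre of its underside, x along the stroke, away from the robot (turned up to 0.15 rad), y left, z up. On it are three blue pads, 100 mm apart in y, tops 32 mm above the bench. A seated board lies flat on its pad, its x along the bed's x, overhanging the pad 6 mm on each long side; its top is 50 mm above the bench.
- station0 (a point): top of the left pad of the bed (seen from the robot), at the pad's centre, where a seated board's centre belongs; axes as the bed's. The pad is 150 (x) x 44 (y) x 8 mm; its two brass pegs, at x = -45 and +30 mm, are 10 mm in diameter, 8 mm high, tapered to 6 mm at the top.
- station1 (a point): top of the middle pad of the bed (seen from the robot), at the pad's centre, where a seated board's centre belongs; axes as the bed's. The pad is 150 (x) x 44 (y) x 8 mm; its two brass pegs, at x = -45 and +30 mm, are 10 mm in diameter, 8 mm high, tapered to 6 mm at the top.
- station2 (a point): top of the right pad of the bed (seen from the robot), at the pad's centre, where a seated board's centre belongs; axes as the bed's. The pad is 150 (x) x 44 (y) x 8 mm; its two brass pegs, at x = -45 and +30 mm, are 10 mm in diameter, 8 mm high, tapered to 6 mm at the top.
- handle (a point): sanding block with an orange body 50 x 50 mm and a black handle on top; 92 mm high in all, 0.3 kg. This point is the middle of the handle, 70 mm above the block's sanding face when the sole is out; the handle is 26 mm (block's x) x 44 mm (block's y) and runs from 44 to 92 mm above the sanding face. z up. Grip it across x or y.
- sole_face (a point): centre of the block's sanding face, the underside of its 50 x 50 mm sprung sole plate. It stays out under the block's own weight.
- sole (a joint): how far the sole plate is pushed up into the block: 0 (out) to 0.012 m (stop). Its spring pushes with 4.2 N at 0 and 0.6 N more per mm: about 7.8 N at 6 mm, 11.4 N at the stop.
- mat_top (a point): centre of the top of a thin dark-green mat, 360 (x) x 200 (y) mm, 3 mm thick, fixed to the bench on the left; the boards start on it, lying roughly along its y. Three boards fit lying along y, 105 mm apart in x.
- tray_in (a point): centre of the inner floor (5 mm above the bench) of the sanding block's open black tray, fixed, 86 x 86 mm outside, 76 x 76 mm inside, rim 14 mm above the bench; axes along its sides.
- wax_tin: bystander, to be left alone: flat steel tin, 64 mm wide, 26 mm high. Origin at the centre of its underside.
- glue: bystander, to be left alone: yellow glue bottle with red cap, 52 mm wide, 130 mm high. Origin at the centre of its underside.
- tape_roll: bystander, to be left alone: blue roll of tape lying flat, 76 mm wide, 24 mm high. Origin at the centre of its underside.
- offcut: bystander, to be left alone: brown wood offcut 70 x 40 x 22 mm. Origin at the centre of its underside.
- pencil: bystander, to be left alone: red carpenter's pencil 120 mm long, lying. Origin at the centre of its underside.
- screw_jar: bystander, to be left alone: small glass jar, 50 mm wide, 60 mm high. Origin at the centre of its underside.

How it is judged:
By the outcome, as a careful person would: the job done as asked, in the order asked, and still so for the second after the job is handed in, with the robot touching nothing.
Of maple, cherry, walnut only 2 to 3 are there at a start; the rules pass over those that are not, and their reading is None.
At some moment in a run one of maple, cherry, walnut may be knocked a few centimetres aside while the robot is not near it.
It also fails if it takes over 210 s, if anything falls off the work surface, if the arm or the gripper's body presses on something with over 40 N, if the wrist force passes 120 N, or if a joint passes its speed limit or range.

## Robot

A 6-joint arm with a two-finger parallel gripper is mounted at the origin on the work surface. World frame = base frame: x ahead of the robot, y to its left, z up, the work surface at z = 0. Lengths are in mm, angles in rad, forces in N, time in s.
With the tool pointing down it reaches from about 400 to 925 mm from the base axis. Payload 12.5 kg.
Tool frame: the origin (TCP) lies at the very end of the fingers, on their centre line; the grasp point (between the pads) lies 19 mm behind it; z points along the fingers, y is the line along which they close (so a half turn about z gives the same grasp; the last joint's range is limited). The gripper opens to 95 mm and grips with 3 to 60 N. Pads are 20 mm wide; open, the fingers measure 119 mm over their backs; the gripper's body (75 mm by 180 mm) begins 59 mm behind the grasp point.
Start: joints at [-1.341, 0.491, 1.559, -0, 1.092, -0.106], TCP at [205.976, -590.102, 214.661] pointing down, gripper open.
Joint ranges: [-3.1, 3.1], [-0.84, 2.19], [0.05, 2.79], [-1.13, 4.28], [0.06, 2.93], [-2.69, 2.69]. Speed limits (rad/s): [2.22, 2.22, 2.79, 3.14, 3.14, 3.14].

## Interface

Orientations are given as [roll, pitch, yaw] about the fixed x, y, z axes, in that order (R = Rz(yaw) Ry(pitch) Rx(roll)).
In Python, from cell import state, imaging, env, spot_in, mark_of gives the robot as it stands. The module is installed in compiled form; this text tells all that it offers.
- The arm moves only by the tool step_arm, never from a script. Its argument "increments" is a list of rows, each an object with "slide": the shift along the tool's x, y, z in m, a list of three; "roll": the turn about the tool's z in rad. A call has 1 to 5 rows; each row is the pose to reach, as a shift and turn from the pose commanded when the call began, along the tool's axes at that moment; what a row does not reach only later rows make up. A row lasts 1/8 s, in which the tool goes at most 62.5 mm and 10.7 degrees, less where a joint would pass 70% of its speed; a pose out of reach is approached as far as the arm can. A call with a gripper value outside its range is refused whole. "fingers" is the opening, from 0 (shut) to 1 (fully open), set as the call begins (left out, the last holds). The fingers move at their own pace and stop on an object; the grip force is fixed at half the most. Time passes only in rows, so rows that repeat a pose let the fingers close. It gives the time, the measured TCP pose, the force, the opening and the grip force at its end, in the units of the state.
- state(): the state, without advancing time (a new reading comes with each control period).
- imaging.read_camera(name): name is "side" or "top" or "wrist"; returns a dict with "color" (384x512x3 uint8, red, green, blue), "z_map" (384x512 float32, mm along the optical axis (not along the pixel's ray), 0 where there is no reading), "intrinsics" (3x3 intrinsics, pixels), "camera_from_world" (4x4, takes a point from world to camera coordinates). Camera axes: x right, y up, looking along -z (the intrinsics and any distortion apply to the point x, -y, -z); pixel columns grow to the right and rows downward; lengths in mm; the calibration is good to about 2 mm. A picture is of the moment at which its call begins.
- env.job_done(): hands the job in; it is judged then, once.
Trained networks look in the newest picture that a camera, given by its name, has taken for a name from the list of things; names that differ only in an ending like _2 or _b are one class to them, and where a whole thing is asked for, a point or a joint stands for the part that bears it (a point fixed in the world has none). Each returns a list of dicts, best first, with "confidence" (0 to 1); they miss things now and then, are a little off and sometimes report something else, mostly with a low value. They report only what shows in the picture. A call takes as long as a camera call.
- spot_in(camera, target): "bbox" ([left, top, right, bottom] in pixels, round what is visible of it).
- mark_of(camera, target): "uv" ([column, row] in pixels: a listed point, or the origin of a listed thing).
The state is a dict: "t": time; "joints": joint angles; "qvel": joint speeds; "tau": joint torques, N m; "eef_pos": TCP position; "tcp_rot": TCP orientation; "ft_force": force on the tool from outside, world axes, zero at the start; "moment": the same for the moment, N m; "opening": opening from 0.0 (shut) to 1.0 (fully open); "grip_force": force on a finger pad.
Only numpy, scipy, OpenCV 4.12 (cv2) and the standard library are available. Lean on these libraries where they do the work, as an engineer would, in place of code of your own. Each camera call takes 0.05 s, during which the arm holds its last target. There are 200 camera calls.

## Working session

There is one attempt and no reset: what is moved stays moved. The work goes in short steps, Python scripts to look and compute and a tool call to move; the robot and the scene stay as the last step left them, time stands still between calls to the robot, and variables do not carry over. Pictures are saved under pics/ and viewed, at most 14 in all, crops included, and the job is handed in when it is done.

Besides the shell and the picture viewer there is one more tool, called after ">>>" by a JSON object that holds its "method" and its "body", one argument or row to a line. step_arm: Moves the arm, as the interface text tells. Its arguments: {"type":"object","properties":{"increments":{"type":"array"},"fingers":{"type":"number"}},"required":["increments"]}

```bash
mkdir -p pics
cat > h.py <<'E'
import numpy as np, cv2
from cell import state, imaging, env, spot_in, mark_of
def cam(n): return imaging.read_camera(n)
def save(c,fn): cv2.imwrite('pics/'+fn, cv2.cvtColor(c['color'],cv2.COLOR_RGB2BGR))
def cloud(c):
    K=c['intrinsics'];z=c['z_map'].astype(float);h,w=z.shape
    u,v=np.meshgrid(np.arange(w),np.arange(h))
    P=np.stack([(u-K[0,2])/K[0,0]*z,-(v-K[1,2])/K[1,1]*z,-z,np.ones_like(z)],-1)
    W=P@np.linalg.inv(c['camera_from_world']).T
    W=W[...,:3]; W[z==0]=np.nan
    return W
def ray(c,uv,Z):
    K=c['intrinsics'];T=np.linalg.inv(c['camera_from_world'])
    d=T[:3,:3]@np.array([(uv[0]-K[0,2])/K[0,0],-(uv[1]-K[1,2])/K[1,1],-1]);o=T[:3,3]
    return o+d*(Z-o[2])/d[2]
def rect(c,mask,W=None):
    W=cloud(c) if W is None else W
    p=W[mask][:,:2].astype(np.float32); p=p[~np.isnan(p).any(1)]
    return cv2.minAreaRect(p),len(p)
E
python3 - <<'E'
from h import *
s=state();print({k:np.round(v,3) for k,v in s.items()})
for n in ['top','side']:
    c=cam(n);save(c,n+'0.png');print(n,np.round(c['intrinsics'],1).tolist(),np.round(c['camera_from_world'],3).tolist())
    for t,Z in [('maple_mid',12),('cherry_mid',12),('walnut_mid',12),('bed',0),('station0',32),('station1',32),('station2',32),('handle',75),('mat_top',3),('tray_in',5),('wax_tin',0),('glue',0),('tape_roll',0),('offcut',0),('pencil',0),('screw_jar',0)]:
        for m in mark_of(n,t)[:2]: print(t,round(m['confidence'],2),np.round(m['uv']),np.round(ray(c,m['uv'],Z)))
E
```

```text
{'t': np.float64(0.0), 'joints': array([-1.341,  0.492,  1.559,  0.   ,  1.092, -0.106]), 'qvel': array([ 0.   , -0.   ,  0.001, -0.001,  0.   , -0.001]), 'tau': array([ 4.0000e-03, -6.1264e+01, -2.5818e+01,  6.9000e-02,  4.8000e-02,
       -0.0000e+00]), 'eef_pos': array([ 205.92 , -589.837,  214.042]), 'tcp_rot': array([-3.14 , -0.   ,  0.336]), 'ft_force': array([ 0.979, -0.541, -0.641]), 'moment': array([-0.029, -0.022,  0.056]), 'grip_force': np.float64(0.0), 'opening': np.float64(1.0)}
top [[466.0, 0.0, 251.6], [0.0, 466.0, 184.1], [0.0, 0.0, 1.0]] [[-0.027, -1.0, -0.011, -32.387], [0.99, -0.028, 0.137, -584.982], [-0.137, -0.007, 0.991, -1075.265], [0.0, 0.0, 0.0, 1.0]]
maple_mid 0.93 [118. 200.] [558. 280.  12.]
maple_mid 0.67 [318. 186.] [ 578. -212.   12.]
cherry_mid 0.7 [278. 191.] [ 569. -113.   12.]
cherry_mid 0.64 [114. 242.] [455. 288.  12.]
walnut_mid 0.73 [124. 161.] [655. 267.  12.]
bed 0.6 [276. 191.] [ 570. -109.    0.]
station0 0.85 [279. 190.] [ 568. -114.   32.]
station0 0.6 [319. 187.] [ 574. -210.   32.]
station1 0.85 [279. 190.] [ 568. -114.   32.]
station1 
[... 1009 characters left out ...]
   32.]
station1 0.65 [280. 163.] [ 580. -218.   32.]
station2 0.84 [256. 190.] [ 573. -107.   32.]
station2 0.65 [280. 163.] [ 580. -218.   32.]
handle 0.56 [161. 307.] [518. 274.  75.]
handle 0.54 [328. 142.] [ 501. -325.   75.]
mat_top 0.94 [161. 307.] [551. 258.   3.]
tray_in 0.89 [328. 146.] [ 522. -373.    5.]
wax_tin 0.55 [162. 192.] [780.  29.   0.]
glue 0.81 [196. 171.] [759. -79.   0.]
glue 0.52 [193. 344.] [442. 274.   0.]
tape_roll 0.73 [159. 307.] [554. 260.   0.]
tape_roll 0.7 [352. 204.] [ 367. -240.    0.]
offcut 0.67 [292. 283.] [361.  37.   0.]
offcut 0.23 [257. 199.] [ 569. -104.    0.]
pencil 0.63 [314. 243.] [380. -82.   0.]
screw_jar 0.88 [278. 126.] [ 686. -359.    0.]
```

Run:
```python
import cv2,numpy as np
a=cv2.imread('pics/top0.png');cv2.imwrite('pics/top0b.png',cv2.resize(a,(800,600),interpolation=cv2.INTER_CUBIC))
```

```text
(no output)
```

View pics/top0b.png

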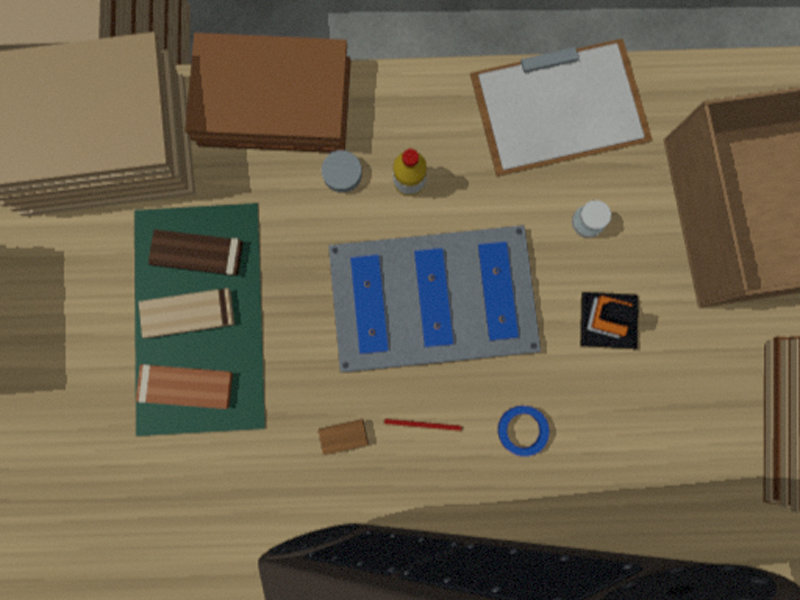

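View pics/side0.png

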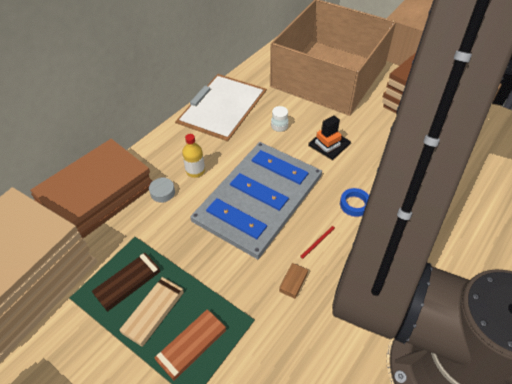

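```bash
cat >> h.py <<'E'
def measure(n):
    c=cam(n);W=cloud(c);hsv=cv2.cvtColor(c['color'],cv2.COLOR_RGB2HSV)
    H,S,V=[hsv[...,i].astype(int) for i in range(3)]
    X,Y,Z=W[...,0],W[...,1],W[...,2]
    blue=(H>100)&(H<125)&(S>150)&(Z>20)&(Z<45)&(X>450)&(X<690)&(Y>-290)&(Y<60)
    brd=(Z>13)&(Z<32)&(X>370)&(X<735)&(Y>150)&(Y<370)
    plate=(Z>17)&(Z<29)&(X>440)&(X<700)&(Y>-290)&(Y<80)
    brd2=(Z>42)&(Z<58)&(X>450)&(X<690)&(Y>-290)&(Y<60)
    tray=(Z<24)&(V<60)&(X>450)&(X<600)&(Y>-460)&(Y<-310)
    handle=(Z>84)&(Z<105)&(X>440)&(X<600)&(Y>-460)&(Y<-310)
    body=(H<18)&(S>170)&(Z>25)&(Z<60)&(X>440)&(X<600)&(Y>-460)&(Y<-310)
    green=(H>55)&(H<95)&(S>80)&(Z<10)&(X>340)&(X<760)&(Y>120)&(Y<400)
    for nm,m in [('blue',blue),('board',brd),('seated',brd2),('plate',plate),('tray',tray),('handle',handle),('body',body),('mat',green)]:
        k,l=cv2.connectedComponents(m.astype(np.uint8),connectivity=4)
        for i in range(1,k):
            mm=l==i
            if mm.sum()<40: continue
            (ctr,sz,a),N=rect(c,mm,W)
            if sz[0]<sz[1]: sz=sz[::-1];a+=90
            if nm in('board','seated'):
                ad=np.radians(a);d=np.array([np.cos(ad),np.sin(ad)])
                q=(W[mm][:,:2]-np.array(ctr))@d; g=c['color'][mm].mean(1)
                col=np.median(c['color'][mm],0)
                A=np.abs(g[(q>-66)&(q<-54)].mean()-g[np.abs(q)<40].mean());B=np.abs(g[(q>54)&(q<66)].mean()-g[np.abs(q)<40].mean())
                ex=('col',col.tolist(),'stripe contrast -/+',round(A),round(B))
            else: ex=''
            print(n,nm,N,'c',np.round(ctr,1),'sz',np.round(sz,1),'ang',round(((a+90)%180)-90,2),'z',round(np.nanmedian(Z[mm]),1),*ex)
    return c,W
E
python3 - <<'E'
from h import *
measure('side'); c,W=measure('top')
X,Y,Z=W[...,0],W[...,1],W[...,2]
for lo,hi,yl,yh in [(700,900,150,420),(380,760,370,500)]:
    m=(Z>70)&(X>lo)&(X<hi)&(Y>yl)&(Y<yh); print(lo,m.sum(), np.round([np.nanmin(X[m]),np.nanmin(Y[m]),np.nanmax(Z[m])]) if m.any() else '')
E
```

```text
side blue 705 c [ 574.8 -208.9] sz [150.5  48.3] ang 3.38 z 31.0
side blue 794 c [ 567.3 -108.7] sz [150.2  47.9] ang 4.26 z 31.1
side blue 909 c [559.8  -9.8] sz [150.5  46.6] ang 4.19 z 31.1
side board 1561 c [652.4 263.3] sz [140.4  60.3] ang 81.38 z 20.4 col [70.0, 45.0, 32.0] stripe contrast -/+ 132 0
side board 1761 c [555.7 276.9] sz [140.7  58.2] ang -82.51 z 20.7 col [216.0, 181.0, 138.0] stripe contrast -/+ 97 0
side board 2012 c [442.3 279. ] sz [140.2  58.3] ang 83.86 z 20.8 col [171.0, 100.0, 65.0] stripe contrast -/+ 1 80
side plate 5149 c [ 568.3 -110.3] sz [314.6 202.1] ang -85.87 z 23.1
side tray 259 c [ 524.6 -381.5] sz [87.7 84. ] ang 84.91 z 8.3
side handle 149 c [ 528.2 -377.3] sz [46.7 27.9] ang 68.74 z 94.6
side body 226 c [ 528.1 -376.3] sz [51.7 49.4] ang 72.59 z 44.8
side mat 7765 c [550.5 260.9] sz [357.8 197.4] ang 1.68 z 2.4
top blue 1075 c [ 576.9 -209.9] sz [148.7  46. ] ang 4.06 z 31.7
top blue 1064 c [ 570.1 -110.2] sz [150.5  44.4] ang 4.19 z 31.5
top blue 1062 c [562.  -10.3] sz [148.6  43.4] ang 4.18 z 31.7
top board 1310 c [652.9 263. ] sz [141.9  56.8] ang 81.55 z 20.9 col [64.0, 47.0, 35.0] stripe contrast -/+ 92 3
top board 1346 c [556.4 277. ] sz [142.4  56.7] ang -83.01 z 21.0 col [158.0, 142.0, 113.0] stripe contrast -/+ 73 2
top board 1387 c [442.6 279.1] sz [141.8  55.9] ang 83.91 z 21.0 col [137.0, 92.0, 65.0] stripe contrast -/+ 3 54
top plate 7032 c [ 569.2 -109.8] sz [310.7 200.7] ang -85.72 z 23.6
top tray 496 c [ 527.8 -382.5] sz [86.  84.2] ang 84.91 z 6.6
top tray 90 c [ 563.8 -407.2] sz [57.1 17.9] ang 65.48 z 11.5
top handle 238 c [ 530.9 -378.3] sz [44.3 26. ] ang 72.5 z 95.7
top body 207 c [ 531.5 -378.6] sz [50.4 49.8] ang 71.98 z 48.5
top mat 6846 c [552.1 261.5] sz [356.5 198.2] ang 1.72 z 2.7
700 6262 [735. 150. 150.]
380 1171 [727. 371. 150.]
```

```bash
cat >> h.py <<'E'
def plan(wps,start=None,mmrow=50,radrow=.17):
    """wps: (x,y,z,psi[,extra_rows]) world mm/rad; prints step_arm calls"""
    s=state(); p=np.array(s['eef_pos'],float); psi=s['tcp_rot'][2]
    if start is not None: p=np.array(start[:3],float);psi=start[3]
    for w in wps:
        t=np.array(w[:3],float); ex=w[4] if len(w)>4 else 1
        dpsi=w[3]-psi
        n=max(1,int(np.ceil(max(np.linalg.norm(t-p)/mmrow,abs(dpsi)/radrow-1e-6))))+ex
        calls=int(np.ceil(n/5)); mv=n-ex; done=0
        for k in range(calls):
            r=min(5,n-done); done+=r
            f=min(1,r/max(mv-(done-r),1e-9)) if mv>done-r else 1
            tt=p+(t-p)*f; d=tt-p; dp=(w[3]-psi)*f
            c,sn=np.cos(psi),np.sin(psi)
            sl=np.round(np.array([d[0]*c+d[1]*sn,d[0]*sn-d[1]*c,-d[2]])/1000,3); ro=round(-dp,2)
            print(f'  {r}x slide {sl.tolist()} roll {ro}')
            q=sl*1000; p=p+np.array([q[0]*c+q[1]*sn,q[0]*sn-q[1]*c,-q[2]]); psi-=ro
        print(' ->',np.round(p,1),round(psi,3))
E
python3 - <<'E'
from h import *
c=cam('top');W=cloud(c);X,Y,Z=[W[...,i] for i in range(3)]
for y in range(140,400,30):
    m=(Z>75)&(X>600)&(X<900)&(Y>y)&(Y<y+30); print(y,np.round(np.nanmin(X[m])) if m.any() else None,np.round(np.nanmax(Z[m])) if m.any() else None)
plan([(560,-200,214,.7),(442.5,279,140,1.465),(442.5,279,40,1.465)],start=(206,-590,214.7,.336))
E
```

```text
140 824.0 76.0
170 830.0 77.0
200 828.0 76.0
230 829.0 77.0
260 748.0 149.0
290 745.0 149.0
320 742.0 149.0
350 739.0 149.0
380 736.0 149.0
  5x slide [0.21, -0.114, 0.0] roll -0.17
  5x slide [0.227, -0.077, 0.001] roll -0.16
  2x slide [0.047, -0.008, -0.0] roll -0.03
 -> [ 559.9 -200.4  213.7] 0.696
  5x slide [0.109, -0.222, 0.037] roll -0.38
  5x slide [0.183, -0.165, 0.037] roll -0.39
  1x slide [-0.0, -0.0, -0.0] roll 0.0
 -> [442.9 279.2 139.7] 1.466
  3x slide [-0.0, -0.0, 0.1] roll 0.0
 -> [442.9 279.2  39.7] 1.466
```

>>> {"method": "step_arm", "body": {
  "increments": [
    {"slide": [0.21, -0.114, 0], "roll": -0.17},
    {"slide": [0.21, -0.114, 0], "roll": -0.17},
    {"slide": [0.21, -0.114, 0], "roll": -0.17},
    {"slide": [0.21, -0.114, 0], "roll": -0.17},
    {"slide": [0.21, -0.114, 0], "roll": -0.17}
  ],
  "fingers": 0.8
}}

```text
t: 2.48
eef_pos: [368.5, -411.0, 214.9]
tcp_rot: [3.141, -0.0, 0.51]
ft_force: [-0.9, 0.3, 0.1]
opening: 0.802
grip_force: 0.0
```

>>> {"method": "step_arm", "body": {
  "increments": [
    {"slide": [0.227, -0.077, 0], "roll": -0.16},
    {"slide": [0.227, -0.077, 0], "roll": -0.16},
    {"slide": [0.227, -0.077, 0], "roll": -0.16},
    {"slide": [0.227, -0.077, 0], "roll": -0.16},
    {"slide": [0.227, -0.077, 0], "roll": -0.16}
  ]
}}

```text
t: 3.1
eef_pos: [529.4, -234.4, 214.4]
tcp_rot: [3.141, -0.0, 0.669]
ft_force: [-1.1, -0.3, -0.2]
opening: 0.803
grip_force: 0.0
```

>>> {"method": "step_arm", "body": {
  "increments": [
    {"slide": [0.109, -0.222, 0.037], "roll": -0.38},
    {"slide": [0.109, -0.222, 0.037], "roll": -0.38},
    {"slide": [0.109, -0.222, 0.037], "roll": -0.38},
    {"slide": [0.109, -0.222, 0.037], "roll": -0.38},
    {"slide": [0.109, -0.222, 0.037], "roll": -0.38}
  ]
}}

```text
t: 3.72
eef_pos: [475.2, 7.6, 177.3]
tcp_rot: [-3.14, 0.001, 1.049]
ft_force: [0.5, 0.1, -0.3]
opening: 0.802
grip_force: 0.0
```

Run:
```python
from h import *
s=state();print(s['t'],np.round(s['eef_pos'],1),np.round(s['tcp_rot'],3),np.round(s['joints'],2))
measure('side')
plan([(442.5,279,130,1.465),(442.5,279,6.5,1.465)])
```

```text
3.725 [475.2   7.6 177.3] [-3.140e+00  1.000e-03  1.049e+00] [-0.12  0.33  1.96 -0.    0.85  0.4 ]
side blue 330 c [ 540.9 -211.6] sz [80.6 47.7] ang 4.11 z 30.9
side blue 193 c [ 611.9 -103.3] sz [62.3 44.5] ang -1.26 z 31.2
side blue 906 c [560.9 -10.1] sz [151.4  46.8] ang 4.24 z 31.1
side board 1556 c [651.9 263.1] sz [140.7  60.1] ang 81.07 z 20.6 col [91.0, 60.0, 44.0] stripe contrast -/+ 153 0
side board 1769 c [556.1 276.8] sz [141.2  59. ] ang -82.92 z 20.6 col [248.0, 228.0, 177.0] stripe contrast -/+ 109 2
side board 2014 c [442.3 279.1] sz [140.2  59.3] ang 83.52 z 20.8 col [219.5, 130.0, 86.0] stripe contrast -/+ 1 82
side plate 3540 c [ 568.1 -109.1] sz [313. 202.] ang -85.89 z 23.2
side tray 41 c [ 557.5 -349.9] sz [36.5 20.9] ang -31.69 z 10.5
side mat 7709 c [550.7 261. ] sz [357.5 197.3] ang 1.65 z 2.5
  5x slide [0.183, -0.138, 0.04] roll -0.35
  2x slide [0.044, -0.013, 0.008] roll -0.07
 -> [442.9 279.1 129.7] 1.468
  4x slide [-0.0, -0.0, 0.123] roll 0.0
 -> [442.9 279.1   6.7] 1.468
```

>>> {"method": "step_arm", "body": {
  "increments": [
    {"slide": [0.183, -0.138, 0.04], "roll": -0.35},
    {"slide": [0.183, -0.138, 0.04], "roll": -0.35},
    {"slide": [0.183, -0.138, 0.04], "roll": -0.35},
    {"slide": [0.183, -0.138, 0.04], "roll": -0.35},
    {"slide": [0.183, -0.138, 0.04], "roll": -0.35}
  ]
}}

```text
t: 4.4
eef_pos: [449.6, 233.9, 137.1]
tcp_rot: [-3.142, 0.0, 1.397]
ft_force: [-0.4, -0.1, -0.2]
opening: 0.801
grip_force: 0.0
```

>>> {"method": "step_arm", "body": {
  "increments": [
    {"slide": [0.044, -0.013, 0.008], "roll": -0.07},
    {"slide": [0.044, -0.013, 0.008], "roll": -0.07},
    {"slide": [0.044, -0.013, 0.06], "roll": -0.07},
    {"slide": [0.044, -0.013, 0.11], "roll": -0.07},
    {"slide": [0.044, -0.013, 0.13], "roll": -0.07}
  ]
}}

```text
t: 5.03
eef_pos: [444.2, 276.3, 5.6]
tcp_rot: [-3.139, 0.002, 1.463]
ft_force: [0.6, 0.4, 1.0]
opening: 0.797
grip_force: 0.0
```

>>> {"method": "step_arm", "body": {
  "increments": [
    {"slide": [0, 0, 0], "roll": 0},
    {"slide": [0, 0, 0], "roll": 0},
    {"slide": [0, 0, 0], "roll": 0},
    {"slide": [0, 0, 0], "roll": 0},
    {"slide": [0, 0, 0], "roll": 0}
  ],
  "fingers": 0.3
}}

```text
t: 5.65
eef_pos: [444.4, 279.0, 8.8]
tcp_rot: [3.14, -0.001, 1.466]
ft_force: [2.4, -4.4, 7.9]
opening: 0.587
grip_force: 30.0
```

Run:
```python
from h import *
plan([(444.4,279,110,1.466),(576.3,-209.4,110,3.215),(576.3,-209.4,56,3.215)])
```

```text
4x slide [-0.0, -0.0, -0.101] roll 0.0
 -> [444.4 279.  109.8] 1.466
  5x slide [-0.215, 0.083, -0.0] roll -0.79
  5x slide [-0.209, -0.094, -0.0] roll -0.8
  2x slide [-0.016, -0.043, -0.0] roll -0.16
 -> [ 576.3 -209.   109.8] 3.216
  3x slide [0.0, -0.0, 0.054] roll 0.0
 -> [ 576.3 -209.    55.8] 3.216
```

>>> {"method": "step_arm", "body": {
  "increments": [
    {"slide": [0, 0, -0.04], "roll": 0},
    {"slide": [0, 0, -0.08], "roll": 0},
    {"slide": [0, 0, -0.101], "roll": 0}
  ]
}}

```text
t: 6.02
eef_pos: [444.1, 279.4, 111.1]
tcp_rot: [3.139, -0.001, 1.466]
ft_force: [0.6, 0.0, -0.5]
opening: 0.584
grip_force: 30.0
```

>>> {"method": "step_arm", "body": {
  "increments": [
    {"slide": [-0.043, 0.017, 0], "roll": -0.16},
    {"slide": [-0.086, 0.034, 0], "roll": -0.32},
    {"slide": [-0.129, 0.05, 0], "roll": -0.48},
    {"slide": [-0.172, 0.067, 0], "roll": -0.64},
    {"slide": [-0.215, 0.083, 0], "roll": -0.79}
  ]
}}

```text
t: 6.65
eef_pos: [504.1, 55.2, 109.2]
tcp_rot: [3.141, 0.001, 2.261]
ft_force: [0.6, 0.1, -1.9]
opening: 0.587
grip_force: 30.0
```

>>> {"method": "step_arm", "body": {
  "increments": [
    {"slide": [-0.042, -0.019, 0], "roll": -0.16},
    {"slide": [-0.084, -0.038, 0], "roll": -0.32},
    {"slide": [-0.126, -0.056, 0], "roll": -0.48},
    {"slide": [-0.168, -0.075, 0], "roll": -0.64},
    {"slide": [-0.209, -0.094, 0], "roll": -0.8}
  ]
}}

```text
t: 7.28
eef_pos: [563.4, -166.2, 109.2]
tcp_rot: [-3.141, 0.001, 3.061]
ft_force: [-0.0, 0.8, -1.5]
opening: 0.587
grip_force: 30.0
```

>>> {"method": "step_arm", "body": {
  "increments": [
    {"slide": [-0.016, -0.043, 0], "roll": -0.16},
    {"slide": [-0.016, -0.043, 0], "roll": -0.16},
    {"slide": [-0.016, -0.043, 0.03], "roll": -0.16},
    {"slide": [-0.016, -0.043, 0.05], "roll": -0.16},
    {"slide": [-0.016, -0.043, 0.05], "roll": -0.16}
  ]
}}

```text
t: 7.9
eef_pos: [574.7, -207.9, 57.8]
tcp_rot: [3.14, -0.002, -3.068]
ft_force: [-0.0, 1.0, -0.3]
opening: 0.589
grip_force: 30.0
```

Run:
```python
from h import *
s=state();print(s['t'],np.round(s['eef_pos'],1),np.round(s['tcp_rot'],3),s['opening'],s['grip_force'])
c=cam('wrist');save(c,'w1.png');print(np.round(c['camera_from_world'],2).tolist())
plan([(576.3,-209.4,37,3.215)])
```

```text
7.9 [ 574.7 -207.9   57.8] [ 3.140e+00 -2.000e-03 -3.068e+00] 0.5890442868561824 29.99936118721962
[[-0.07, 1.0, 0.0, 251.31], [-0.97, -0.07, -0.24, 530.81], [-0.24, -0.02, 0.97, -103.64], [0.0, 0.0, 0.0, 1.0]]
  5x slide [-0.0, -0.0, 0.003] roll -0.85
  5x slide [0.0, -0.0, 0.003] roll -0.85
  5x slide [0.0, -0.0, 0.003] roll -0.85
  5x slide [0.0, 0.0, 0.003] roll -0.85
  5x slide [0.0, 0.0, 0.003] roll -0.85
  5x slide [-0.0, 0.001, 0.003] roll -0.85
  5x slide [-0.001, -0.0, 0.003] roll -0.84
  3x slide [0.0, 0.0, 0.001] roll -0.34
 -> [ 576.6 -209.5   36.9] 3.213
```

View pics/w1.png

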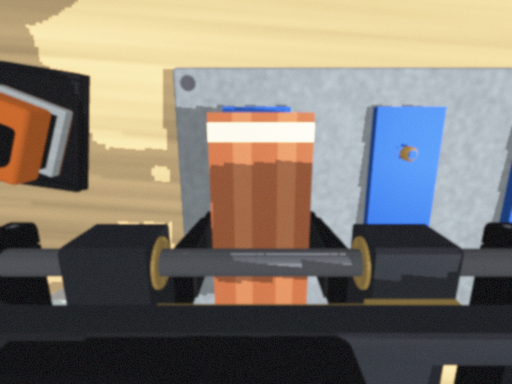

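>>> {"method": "step_arm", "body": {
  "increments": [
    {"slide": [0, 0, 0], "roll": 0},
    {"slide": [0, 0, 0], "roll": 0},
    {"slide": [0, 0, 0.005], "roll": 0},
    {"slide": [0, 0, 0.008], "roll": 0},
    {"slide": [0, 0, 0.008], "roll": 0}
  ]
}}

```text
t: 8.57
eef_pos: [575.2, -208.9, 50.3]
tcp_rot: [3.141, -0.001, -3.067]
ft_force: [0.4, 0.2, 0.1]
opening: 0.588
grip_force: 30.0
```

```bash
sed -i "s/        dpsi=w\[3\]-psi/        psi+=2*np.pi*round((w[3]-psi)\/(2*np.pi)); dpsi=w[3]-psi/" h.py
python3 - <<'E'
from h import *
plan([(576.3,-209.4,37.5,3.215)])
E
```

```text
2x slide [-0.001, -0.001, 0.013] roll 0.0
 -> [ 576.3 -209.8   37.3] 3.216
```

>>> {"method": "step_arm", "body": {
  "increments": [
    {"slide": [-0.001, -0.0005, 0.004], "roll": 0},
    {"slide": [-0.001, -0.0005, 0.007], "roll": 0},
    {"slide": [-0.001, -0.0005, 0.01], "roll": 0},
    {"slide": [-0.001, -0.0005, 0.013], "roll": 0},
    {"slide": [-0.001, -0.0005, 0.013], "roll": 0}
  ]
}}

```text
t: 9.2
eef_pos: [576.4, -209.4, 37.8]
tcp_rot: [-3.141, 0.0, -3.067]
ft_force: [-0.8, 0.6, 3.1]
opening: 0.583
grip_force: 30.0
```

>>> {"method": "step_arm", "body": {
  "increments": [
    {"slide": [0, 0, 0.002], "roll": 0},
    {"slide": [0, 0, 0.002], "roll": 0}
  ]
}}

```text
t: 9.45
eef_pos: [576.5, -209.4, 37.7]
tcp_rot: [-3.141, 0.001, -3.067]
ft_force: [-6.7, 3.1, 24.0]
opening: 0.588
grip_force: 30.0
```

>>> {"method": "step_arm", "body": {
  "increments": [
    {"slide": [0, 0, 0], "roll": 0},
    {"slide": [0, 0, 0], "roll": 0},
    {"slide": [0, 0, -0.05], "roll": 0},
    {"slide": [0, 0, -0.08], "roll": 0},
    {"slide": [0, 0, -0.08], "roll": 0}
  ],
  "fingers": 0.8
}}

```text
t: 10.07
eef_pos: [577.3, -209.8, 117.5]
tcp_rot: [-3.14, 0.003, -3.067]
ft_force: [0.2, 0.6, -0.3]
opening: 0.801
grip_force: 0.0
```

Run:
```python
from h import *
s=state();print(s['t'],np.round(s['eef_pos'],1))
c,W=measure('side');measure('top')
plan([(556,277,110,1.693),(556,277,7,1.693)])
```

```text
10.075 [ 577.3 -209.8  117.5]
side blue 790 c [ 568.1 -109.4] sz [150.7  46.8] ang 3.49 z 31.1
side blue 905 c [560.3 -10. ] sz [150.3  46.8] ang 3.85 z 31.2
side board 1566 c [652.1 263.4] sz [140.5  59.7] ang 81.77 z 20.6 col [88.0, 59.0, 42.0] stripe contrast -/+ 146 0
side board 1764 c [556.  277.2] sz [140.2  58.5] ang -82.42 z 20.7 col [246.0, 224.0, 172.0] stripe contrast -/+ 107 1
side seated 686 c [ 579.9 -207.1] sz [135.6  59.3] ang 4.12 z 49.2 col [214.0, 124.0, 81.0] stripe contrast -/+ 20 12
side plate 4310 c [ 568.4 -109.4] sz [313.5 201.7] ang -85.81 z 23.1
side mat 10051 c [551.2 260.8] sz [358.7 197.4] ang 1.57 z 2.5
top blue 915 c [ 569.4 -109.5] sz [147.8  43.1] ang 3.81 z 31.7
top blue 1042 c [562.2 -10.2] sz [148.3  42.8] ang 4.41 z 31.6
top board 1304 c [652.7 263.7] sz [141.8  57. ] ang 81.14 z 20.9 col [91.0, 68.0, 53.0] stripe contrast -/+ 112 3
top board 1355 c [556.5 277.4] sz [141.7  56.9] ang -82.71 z 21.0 col [201.0, 183.0, 152.0] stripe contrast -/+ 85 2
top plate 3781 c [566.1 -72.2] sz [235.3 200.2] ang -85.76 z 23.6
top tray 88 c [ 564.6 -404.2] sz [53.1 16.4] ang 68.73 z 10.6
top tray 286 c [ 506.  -383.4] sz [82.2 41.3] ang 88.29 z 5.7
top handle 240 c [ 530.5 -378.2] sz [45.1 26.4] ang 72.14 z 96.1
top body 132 c [ 517.2 -375.6] sz [49.2 25.3] ang 66.89 z 49.0
top mat 5813 c [552.8 261.9] sz [354.5 198.8] ang 1.77 z 2.7
  5x slide [-0.008, 0.243, 0.002] roll 0.76
  5x slide [0.162, 0.182, 0.003] roll 0.76
  1x slide [-0.0, -0.0, -0.0] roll 0.0
 -> [556.  277.1 110. ] 1.696
  4x slide [-0.0, -0.0, 0.103] roll 0.0
 -> [556.  277.1   7. ] 1.696
```

>>> {"method": "step_arm", "body": {
  "increments": [
    {"slide": [-0.002, 0.049, 0], "roll": 0.15},
    {"slide": [-0.003, 0.098, 0], "roll": 0.3},
    {"slide": [-0.005, 0.146, 0.001], "roll": 0.45},
    {"slide": [-0.006, 0.195, 0.001], "roll": 0.6},
    {"slide": [-0.008, 0.243, 0.002], "roll": 0.76}
  ]
}}

```text
t: 10.8
eef_pos: [565.6, 35.1, 112.1]
tcp_rot: [-3.14, -0.002, 2.45]
ft_force: [1.9, 0.5, -0.2]
opening: 0.8
grip_force: 0.0
```

>>> {"method": "step_arm", "body": {
  "increments": [
    {"slide": [0.032, 0.036, 0], "roll": 0.15},
    {"slide": [0.065, 0.073, 0], "roll": 0.3},
    {"slide": [0.097, 0.11, 0], "roll": 0.45},
    {"slide": [0.13, 0.146, 0], "roll": 0.6},
    {"slide": [0.162, 0.182, 0.003], "roll": 0.76}
  ]
}}

```text
t: 11.42
eef_pos: [555.6, 278.4, 109.0]
tcp_rot: [-3.14, 0.001, 1.691]
ft_force: [0.1, -0.0, 0.3]
opening: 0.799
grip_force: 0.0
```

>>> {"method": "step_arm", "body": {
  "increments": [
    {"slide": [0, 0, 0], "roll": 0},
    {"slide": [0, 0, 0.05], "roll": 0},
    {"slide": [0, 0, 0.09], "roll": 0},
    {"slide": [0, 0, 0.103], "roll": 0},
    {"slide": [0, 0, 0.103], "roll": 0}
  ]
}}

```text
t: 12.05
eef_pos: [556.1, 276.3, 7.0]
tcp_rot: [-3.14, 0.001, 1.696]
ft_force: [0.1, -0.4, 0.0]
opening: 0.803
grip_force: 0.0
```

>>> {"method": "step_arm", "body": {
  "increments": [
    {"slide": [0, 0, 0], "roll": 0},
    {"slide": [0, 0, 0], "roll": 0},
    {"slide": [0, 0, 0], "roll": 0},
    {"slide": [0, 0, 0], "roll": 0},
    {"slide": [0, 0, 0], "roll": 0}
  ],
  "fingers": 0.3
}}

```text
t: 12.68
eef_pos: [556.7, 277.1, 8.7]
tcp_rot: [3.14, -0.0, 1.696]
ft_force: [-1.3, -0.9, 7.2]
opening: 0.584
grip_force: 30.0
```

Run:
```python
from h import *
s=state();p=s['eef_pos'];print(p,s['tcp_rot'][2])
plan([(p[0],p[1],110,1.693),(569.2,-109.7,110,.073),(569.2,-109.7,50,.073)])
```

```text
[556.70867271 277.11755585   8.68348017] 1.6959343717294124
  4x slide [0.0, 0.0, -0.101] roll 0.0
 -> [556.7 277.1 109.7] 1.696
  5x slide [-0.193, -0.018, -0.0] roll 0.81
  5x slide [-0.146, 0.127, -0.0] roll 0.81
  1x slide [0.0, -0.0, -0.0] roll 0.0
 -> [ 568.9 -110.   109.7] 0.076
  3x slide [0.0, -0.0, 0.06] roll 0.0
 -> [ 568.9 -110.    49.7] 0.076
```

>>> {"method": "step_arm", "body": {
  "increments": [
    {"slide": [0, 0, -0.04], "roll": 0},
    {"slide": [0, 0, -0.08], "roll": 0},
    {"slide": [0, 0, -0.101], "roll": 0}
  ]
}}

```text
t: 13.05
eef_pos: [556.7, 277.2, 110.9]
tcp_rot: [3.139, -0.0, 1.696]
ft_force: [0.3, -0.3, -2.4]
opening: 0.583
grip_force: 30.0
```

>>> {"method": "step_arm", "body": {
  "increments": [
    {"slide": [-0.039, -0.004, 0], "roll": 0.16},
    {"slide": [-0.077, -0.007, 0], "roll": 0.32},
    {"slide": [-0.116, -0.011, 0], "roll": 0.48},
    {"slide": [-0.155, -0.015, 0], "roll": 0.65},
    {"slide": [-0.193, -0.018, 0], "roll": 0.81}
  ]
}}

```text
t: 13.68
eef_pos: [562.4, 82.0, 108.9]
tcp_rot: [3.141, -0.0, 0.881]
ft_force: [0.1, -0.2, -1.3]
opening: 0.586
grip_force: 30.0
```

>>> {"method": "step_arm", "body": {
  "increments": [
    {"slide": [-0.029, 0.025, 0], "roll": 0.16},
    {"slide": [-0.058, 0.051, 0], "roll": 0.32},
    {"slide": [-0.088, 0.076, 0], "roll": 0.48},
    {"slide": [-0.117, 0.102, 0], "roll": 0.65},
    {"slide": [-0.146, 0.127, 0], "roll": 0.81}
  ]
}}

```text
t: 14.3
eef_pos: [568.4, -111.4, 108.9]
tcp_rot: [3.141, -0.0, 0.07]
ft_force: [-0.0, -0.7, -1.5]
opening: 0.587
grip_force: 30.0
```

>>> {"method": "step_arm", "body": {
  "increments": [
    {"slide": [0, 0, 0], "roll": 0},
    {"slide": [0, 0, 0.03], "roll": 0},
    {"slide": [0, 0, 0.06], "roll": 0},
    {"slide": [0, 0, 0.06], "roll": 0},
    {"slide": [0, 0, 0.06], "roll": 0}
  ]
}}

```text
t: 14.92
eef_pos: [568.9, -109.8, 49.6]
tcp_rot: [3.141, -0.001, 0.077]
ft_force: [-0.1, -0.1, -1.3]
opening: 0.585
grip_force: 30.0
```

Run:
```python
from h import *
s=state();p=s['eef_pos'];print(p,s['tcp_rot'][2])
plan([(569.2,-109.7,37,.073)])
```

```text
[ 568.91747383 -109.80533134   49.58368658] 0.0770513417937424
  2x slide [0.0, -0.0, 0.013] roll 0.0
 -> [ 568.9 -109.8   36.6] 0.077
```

>>> {"method": "step_arm", "body": {
  "increments": [
    {"slide": [0, 0, 0.004], "roll": 0},
    {"slide": [0, 0, 0.008], "roll": 0},
    {"slide": [0, 0, 0.012], "roll": 0},
    {"slide": [0, 0, 0.0135], "roll": 0},
    {"slide": [0, 0, 0.0135], "roll": 0}
  ]
}}

```text
t: 15.55
eef_pos: [568.8, -110.2, 37.3]
tcp_rot: [3.141, -0.002, 0.076]
ft_force: [-6.8, 2.5, 24.9]
opening: 0.584
grip_force: 30.0
```

>>> {"method": "step_arm", "body": {
  "increments": [
    {"slide": [0, 0, 0], "roll": 0},
    {"slide": [0, 0, 0], "roll": 0},
    {"slide": [0, 0, -0.05], "roll": 0},
    {"slide": [0, 0, -0.08], "roll": 0},
    {"slide": [0, 0, -0.08], "roll": 0}
  ],
  "fingers": 0.8
}}

```text
t: 16.18
eef_pos: [569.4, -110.4, 116.9]
tcp_rot: [3.14, -0.003, 0.076]
ft_force: [0.6, -0.3, -0.4]
opening: 0.799
grip_force: 0.0
```

Run:
```python
from h import *
s=state();print(s['t'],np.round(s['eef_pos'],1))
c,W=measure('side');measure('top')
a=1.422; x,y=652.5-35*np.cos(a),263.3-35*np.sin(a)
plan([(x,y,110,a),(x,y,7,a)])
```

```text
16.175 [ 569.4 -110.4  116.9]
side blue 904 c [560.3  -9.9] sz [150.1  46. ] ang 4.15 z 31.2
side board 1558 c [652.2 263.4] sz [140.1  59.6] ang 81.3 z 20.5 col [91.0, 61.0, 44.0] stripe contrast -/+ 151 0h.py:43: RuntimeWarning: Mean of empty slice.
  A=np.abs(g[(q>-66)&(q<-54)].mean()-g[np.abs(q)<40].mean());B=np.abs(g[(q>54)&(q<66)].mean()-g[np.abs(q)<40].mean())
  ret = ret.dtype.type(ret / rcount)
Traceback (most recent call last):
  File "h.py", line 44, in measure
    ex=('col',col.tolist(),'stripe contrast -/+',round(A),round(B))
                                                 ~~~~~^^^
ValueError: cannot convert float NaN to integer
```

```bash
sed -i "s/round(A),round(B))/A,B)/; s/import numpy as np, cv2/import numpy as np, cv2, warnings; warnings.simplefilter('ignore')/" h.py
python3 - <<'E'
from h import *
measure('top')
a=1.42; x,y=652.5-35*np.cos(a),263.3-35*np.sin(a)
plan([(x,y,110,a),(x,y,7,a)])
E
```

```text
top blue 321 c [583.1   9.1] sz [117.6  36.9] ang -15.53 z 31.5
top board 1311 c [652.8 263.5] sz [142.8  57.2] ang 81.47 z 20.9 col [87.0, 65.0, 50.0] stripe contrast -/+ 109.23163759158345 2.862268222214098
top seated 324 c [ 559.2 -220.5] sz [102.9  36.1] ang 2.97 z 49.8 col [124.0, 83.0, 57.0] stripe contrast -/+ nan nan
top plate 932 c [ 569.6 -254.3] sz [209.5  70.8] ang -13.39 z 23.5
top plate 1057 c [576.   3.] sz [169.9  86.6] ang 3.98 z 23.5
top tray 586 c [ 527.9 -382.8] sz [85.6 84.2] ang 85.53 z 7.0
top handle 240 c [ 530.8 -378.3] sz [44.5 26.1] ang 73.22 z 95.7
top body 211 c [ 531.1 -378.4] sz [50.8 50.5] ang 75.0 z 48.2
top mat 9715 c [552.5 261.2] sz [356.4 198.2] ang 1.85 z 2.7
  5x slide [0.065, -0.207, 0.003] roll -0.84
  4x slide [0.119, -0.054, 0.002] roll -0.5
 -> [647.  228.5 109.5] 1.416
  4x slide [0.0, 0.0, 0.103] roll -0.0
 -> [647.  228.5   6.5] 1.416
```

>>> {"method": "step_arm", "body": {
  "increments": [
    {"slide": [0.013, -0.041, 0], "roll": -0.17},
    {"slide": [0.026, -0.083, 0], "roll": -0.34},
    {"slide": [0.039, -0.124, 0], "roll": -0.5},
    {"slide": [0.052, -0.166, 0], "roll": -0.67},
    {"slide": [0.065, -0.207, 0], "roll": -0.84}
  ]
}}

```text
t: 16.9
eef_pos: [617.2, 102.5, 113.3]
tcp_rot: [-3.14, 0.002, 0.921]
ft_force: [-0.4, -0.6, -0.3]
opening: 0.802
grip_force: 0.0
```

>>> {"method": "step_arm", "body": {
  "increments": [
    {"slide": [0.04, -0.018, 0], "roll": -0.17},
    {"slide": [0.08, -0.036, 0], "roll": -0.34},
    {"slide": [0.119, -0.054, 0.005], "roll": -0.5},
    {"slide": [0.119, -0.054, 0.005], "roll": -0.5},
    {"slide": [0.119, -0.054, 0.04], "roll": -0.5}
  ]
}}

```text
t: 17.52
eef_pos: [647.9, 228.5, 75.3]
tcp_rot: [3.139, -0.001, 1.415]
ft_force: [-0.5, -0.4, -0.3]
opening: 0.803
grip_force: 0.0
```

>>> {"method": "step_arm", "body": {
  "increments": [
    {"slide": [0, 0, 0], "roll": 0},
    {"slide": [0, 0, 0.04], "roll": 0},
    {"slide": [0, 0, 0.06], "roll": 0},
    {"slide": [0, 0, 0.068], "roll": 0},
    {"slide": [0, 0, 0.068], "roll": 0}
  ]
}}

```text
t: 18.15
eef_pos: [647.5, 228.3, 7.4]
tcp_rot: [3.142, 0.0, 1.415]
ft_force: [0.2, 0.4, -0.5]
opening: 0.802
grip_force: 0.0
```

Run:
```python
from h import *
s=state();p=s['eef_pos'];print(p,s['tcp_rot'][2],s['ft_force'])
```

```text
[647.48757796 228.27042296   7.41371407] 1.4154457257255209 [ 0.15628296  0.43301721 -0.46364095]
```

>>> {"method": "step_arm", "body": {
  "increments": [
    {"slide": [0, 0, 0], "roll": 0},
    {"slide": [0, 0, 0], "roll": 0},
    {"slide": [0, 0, 0], "roll": 0},
    {"slide": [0, 0, 0], "roll": 0},
    {"slide": [0, 0, 0], "roll": 0}
  ],
  "fingers": 0.3
}}

```text
t: 18.77
eef_pos: [647.6, 228.5, 7.8]
tcp_rot: [3.141, -0.0, 1.416]
ft_force: [-1.3, -0.8, 6.8]
opening: 0.591
grip_force: 30.0
```

>>> {"method": "step_arm", "body": {
  "increments": [
    {"slide": [0, 0, -0.03], "roll": 0},
    {"slide": [0, 0, -0.07], "roll": 0},
    {"slide": [0, 0, -0.1], "roll": 0},
    {"slide": [0, 0, -0.1], "roll": 0}
  ]
}}

```text
t: 19.27
eef_pos: [648.2, 228.7, 109.2]
tcp_rot: [3.138, -0.001, 1.416]
ft_force: [-0.0, -0.2, -0.4]
opening: 0.586
grip_force: 30.0
```

Run:
```python
from h import *
s=state();p=s['eef_pos'];print(p,s['tcp_rot'][2],s['ft_force'])
plan([(526.4,-12.6,108,.073),(526.4,-12.6,50,.073)])
```

```text
[648.16206201 228.6817884  109.23516566] 1.415834808087939 [-0.04251701 -0.175242   -0.3922181 ]
  5x slide [-0.161, -0.052, 0.001] roll 0.84
  4x slide [-0.087, 0.051, 0.0] roll 0.5
 -> [526.7 -12.5 108.2] 0.076
  3x slide [-0.0, 0.0, 0.058] roll 0.0
 -> [526.7 -12.5  50.2] 0.076
```

>>> {"method": "step_arm", "body": {
  "increments": [
    {"slide": [-0.032, -0.01, 0], "roll": 0.17},
    {"slide": [-0.064, -0.021, 0], "roll": 0.34},
    {"slide": [-0.097, -0.031, 0], "roll": 0.5},
    {"slide": [-0.129, -0.042, 0], "roll": 0.67},
    {"slide": [-0.161, -0.052, 0], "roll": 0.84}
  ]
}}

```text
t: 19.9
eef_pos: [569.8, 76.5, 105.6]
tcp_rot: [-3.141, 0.002, 0.57]
ft_force: [0.4, 0.7, -1.1]
opening: 0.589
grip_force: 30.0
```

>>> {"method": "step_arm", "body": {
  "increments": [
    {"slide": [-0.029, 0.017, 0], "roll": 0.17},
    {"slide": [-0.058, 0.034, 0], "roll": 0.34},
    {"slide": [-0.087, 0.051, 0], "roll": 0.5},
    {"slide": [-0.087, 0.051, 0.03], "roll": 0.5},
    {"slide": [-0.087, 0.051, 0.05], "roll": 0.5}
  ]
}}

```text
t: 20.52
eef_pos: [524.8, -13.1, 55.1]
tcp_rot: [-3.141, 0.002, 0.075]
ft_force: [0.8, -0.7, -1.6]
opening: 0.586
grip_force: 30.0
```

>>> {"method": "step_arm", "body": {
  "increments": [
    {"slide": [0, 0, 0], "roll": 0},
    {"slide": [0, 0, 0.005], "roll": 0},
    {"slide": [0, 0, 0.008], "roll": 0},
    {"slide": [0, 0, 0.008], "roll": 0}
  ]
}}

```text
t: 21.02
eef_pos: [525.9, -12.7, 49.3]
tcp_rot: [3.141, -0.0, 0.076]
ft_force: [-0.0, -0.2, -1.1]
opening: 0.586
grip_force: 30.0
```

Run:
```python
from h import *
plan([(526.4,-12.6,37,.073)])
c,W=measure('side')
Z=W[...,2]
m=(Z>55)&(Z<78)&(W[...,0]>585)&(W[...,0]<640)&(W[...,1]>-35)&(W[...,1]<12)
P=W[m]; A=np.c_[P[:,:2]-[526,-12],np.ones(len(P))]; print(len(P),np.linalg.lstsq(A,P[:,2],rcond=None)[0])
```

```text
2x slide [0.0, -0.0, 0.012] roll 0.0
 -> [525.9 -12.7  37.3] 0.076
side blue 73 c [490.8 -12.1] sz [49.8 17.9] ang 80.86 z 31.0
side seated 81 c [494.5  -4.5] sz [68.3 27.2] ang 65.31 z 51.9 col [53.0, 41.0, 47.0] stripe contrast -/+ nan nan
side plate 1553 c [561.4 -18.9] sz [200.1 133.5] ang 4.71 z 23.2
side mat 13983 c [551.  260.9] sz [358.2 197.5] ang 1.66 z 2.4
112 [-3.77203017e-02 -1.19790609e-02  6.55446970e+01]
```

>>> {"method": "step_arm", "body": {
  "increments": [
    {"slide": [0.0005, 0, 0.004], "roll": 0},
    {"slide": [0.0005, 0, 0.008], "roll": 0},
    {"slide": [0.0005, 0, 0.011], "roll": 0},
    {"slide": [0.0005, 0, 0.013], "roll": 0},
    {"slide": [0.0005, 0, 0.0135], "roll": 0}
  ]
}}

```text
t: 21.7
eef_pos: [526.3, -12.7, 36.7]
tcp_rot: [3.141, -0.0, 0.076]
ft_force: [-6.1, 1.1, 23.3]
opening: 0.585
grip_force: 30.0
```

>>> {"method": "step_arm", "body": {
  "increments": [
    {"slide": [0, 0, 0], "roll": 0},
    {"slide": [0, 0, 0], "roll": 0},
    {"slide": [0, 0, -0.05], "roll": 0},
    {"slide": [0, 0, -0.1], "roll": 0},
    {"slide": [0, 0, -0.15], "roll": 0}
  ],
  "fingers": 0.8
}}

```text
t: 22.32
eef_pos: [526.2, -12.7, 187.0]
tcp_rot: [-3.142, 0.0, 0.076]
ft_force: [0.7, -0.4, 0.3]
opening: 0.799
grip_force: 0.0
```

Run:
```python
from h import *
s=state();print(s['t'],np.round(s['eef_pos'],1))
plan([(540,-250,186,.4),(530.0,-378,150,1.26),(530.0,-378,55,1.26)])
```

```text
22.325 [526.2 -12.7 187. ]
  5x slide [-0.004, 0.238, 0.001] roll -0.32
  1x slide [-0.0, -0.0, -0.0] roll -0.0
 -> [ 540.2 -250.3  186. ] 0.396
  5x slide [-0.049, 0.095, 0.03] roll -0.72
  2x slide [-0.02, 0.008, 0.006] roll -0.14
 -> [ 530.  -378.4  150. ] 1.256
  3x slide [0.0, -0.0, 0.095] roll -0.0
 -> [ 530.  -378.4   55. ] 1.256
```

>>> {"method": "step_arm", "body": {
  "increments": [
    {"slide": [0, 0.048, 0], "roll": -0.06},
    {"slide": [0, 0.096, 0], "roll": -0.13},
    {"slide": [-0.002, 0.143, 0], "roll": -0.19},
    {"slide": [-0.003, 0.19, 0], "roll": -0.26},
    {"slide": [-0.004, 0.238, 0], "roll": -0.32}
  ]
}}

```text
t: 22.95
eef_pos: [540.3, -251.9, 185.4]
tcp_rot: [-3.141, 0.0, 0.398]
ft_force: [1.1, -0.6, 0.5]
opening: 0.801
grip_force: 0.0
```

>>> {"method": "step_arm", "body": {
  "increments": [
    {"slide": [-0.01, 0.019, 0.006], "roll": -0.15},
    {"slide": [-0.02, 0.038, 0.012], "roll": -0.3},
    {"slide": [-0.03, 0.057, 0.018], "roll": -0.45},
    {"slide": [-0.04, 0.076, 0.024], "roll": -0.6},
    {"slide": [-0.049, 0.095, 0.03], "roll": -0.72}
  ]
}}

```text
t: 23.58
eef_pos: [531.6, -357.6, 155.1]
tcp_rot: [-3.141, -0.0, 1.12]
ft_force: [-0.1, -1.0, 0.7]
opening: 0.802
grip_force: 0.0
```

>>> {"method": "step_arm", "body": {
  "increments": [
    {"slide": [-0.02, 0.008, 0.006], "roll": -0.14},
    {"slide": [-0.02, 0.008, 0.006], "roll": -0.14},
    {"slide": [-0.02, 0.008, 0.006], "roll": -0.14}
  ]
}}

```text
t: 23.95
eef_pos: [530.2, -377.9, 149.5]
tcp_rot: [-3.141, -0.0, 1.253]
ft_force: [-0.4, 0.5, -0.0]
opening: 0.801
grip_force: 0.0
```

Run:
```python
from h import *
s=state();print(s['t'],np.round(s['eef_pos'],1))
measure('side');measure('top')
plan([(530.0,-378,56,1.26)])
```

```text
23.95 [ 530.2 -377.9  149.5]
side blue 40 c [488.4 -15.1] sz [44.5  5.7] ang -86.2 z 31.2
side seated 939 c [ 577.  -208.1] sz [141.8  63.1] ang 5.18 z 49.1 col [199.0, 119.0, 79.0] stripe contrast -/+ 78.12485481997678 0.5281385281385553
side seated 1083 c [ 567.1 -107.8] sz [142.3  60.2] ang 3.39 z 49.3 col [236.0, 207.0, 158.0] stripe contrast -/+ 99.73273071625341 0.5026859504132517
side seated 1220 c [560.2  -8.4] sz [142.3  59.3] ang 4.71 z 49.4 col [84.0, 54.0, 38.0] stripe contrast -/+ 145.1233500417711 0.0587134502924016
side plate 3834 c [ 567.8 -109.9] sz [313.9 201.6] ang -85.63 z 23.1
side tray 51 c [ 552.4 -353.4] sz [34.8 24.2] ang -11.8 z 8.8
side mat 13987 c [551. 261.] sz [358.9 197.4] ang 1.61 z 2.5
top seated 1416 c [ 577.2 -208.3] sz [140.3  57.5] ang 4.24 z 49.8 col [147.0, 93.0, 62.0] stripe contrast -/+ 61.837767313316704 0.8235022654807977
top seated 1401 c [ 567.3 -108.1] sz [140.2  56.2] ang 4.38 z 50.0 col [175.0, 157.0, 127.0] stripe contrast -/+ 75.67035909920877 0.1621734942489752
top seated 1394 c [560.8  -8.8] sz [140.4  56.1] ang 4.55 z 49.9 col [73.0, 53.0, 39.0] stripe contrast -/+ 107.77842560653393 1.409524117790916
top plate 5724 c [ 569.2 -109.6] sz [310.3 200.4] ang -85.7 z 23.6
top tray 348 c [ 528.8 -371.9] sz [83.6 64.1] ang -5.81 z 6.8
top handle 72 c [ 535.6 -362.9] sz [25.9 13.1] ang -28.44 z 94.8
top body 123 c [ 535.3 -366.4] sz [49.3 25.3] ang -18.06 z 47.8
top mat 11314 c [552.2 261.6] sz [355.3 198.3] ang 1.72 z 2.7
  3x slide [-0.0, -0.0, 0.094] roll -0.01
 -> [ 530.4 -377.7   55.9] 1.265
```

>>> {"method": "step_arm", "body": {
  "increments": [
    {"slide": [0, 0, 0.04], "roll": 0},
    {"slide": [0, 0, 0.08], "roll": 0},
    {"slide": [0, 0, 0.094], "roll": 0},
    {"slide": [0, 0, 0.094], "roll": 0}
  ]
}}

```text
t: 24.55
eef_pos: [530.3, -378.1, 55.6]
tcp_rot: [-3.141, -0.0, 1.256]
ft_force: [0.5, -0.4, -0.7]
opening: 0.802
grip_force: 0.0
```

>>> {"method": "step_arm", "body": {
  "increments": [
    {"slide": [0, 0, 0], "roll": 0},
    {"slide": [0, 0, 0], "roll": 0},
    {"slide": [0, 0, 0], "roll": 0},
    {"slide": [0, 0, 0], "roll": 0},
    {"slide": [0, 0, 0], "roll": 0}
  ],
  "fingers": 0.05
}}

```text
t: 25.18
eef_pos: [530.2, -378.4, 55.7]
tcp_rot: [3.141, 0.0, 1.256]
ft_force: [0.8, 0.6, 0.7]
opening: 0.335
grip_force: 0.0
```

>>> {"method": "step_arm", "body": {
  "increments": [
    {"slide": [0, 0, 0], "roll": 0},
    {"slide": [0, 0, 0], "roll": 0},
    {"slide": [0, 0, 0], "roll": 0}
  ]
}}

```text
t: 25.55
eef_pos: [530.2, -378.4, 55.6]
tcp_rot: [3.141, 0.0, 1.256]
ft_force: [0.9, 0.5, -0.1]
opening: 0.275
grip_force: 30.0
```

Run:
```python
from h import *
s=state();p=s['eef_pos'];print(s['t'],np.round(p,1),s['tcp_rot'],s['ft_force'])
a=np.radians(4.25);d=np.array([np.cos(a),np.sin(a)])
S=np.array([567.5,-108.2])-46*d; print(S)
plan([(p[0],p[1],150,s['tcp_rot'][2]),(*S,150,a+np.pi/2),(*S,115,a+np.pi/2)])
```

```text
25.55 [ 530.2 -378.4   55.6] [3.14146193e+00 1.00856457e-04 1.25579507e+00] [ 0.94370156  0.51239098 -0.14902119]
[ 521.62649149 -111.60899055]
  3x slide [0.0, 0.0, -0.094] roll -0.0
 -> [ 530.2 -378.4  149.6] 1.256
  5x slide [0.209, -0.076, -0.0] roll -0.32
  2x slide [0.045, -0.001, -0.0] roll -0.07
 -> [ 521.5 -111.1  149.6] 1.646
  2x slide [-0.0, 0.0, 0.035] roll 0.0
 -> [ 521.5 -111.1  114.6] 1.646
```

>>> {"method": "step_arm", "body": {
  "increments": [
    {"slide": [0, 0, -0.03], "roll": 0},
    {"slide": [0, 0, -0.07], "roll": 0},
    {"slide": [0, 0, -0.094], "roll": 0},
    {"slide": [0, 0, -0.094], "roll": 0}
  ]
}}

```text
t: 26.05
eef_pos: [530.5, -378.7, 150.9]
tcp_rot: [3.139, 0.001, 1.256]
ft_force: [-0.5, -1.0, -3.5]
opening: 0.273
grip_force: 30.0
```

>>> {"method": "step_arm", "body": {
  "increments": [
    {"slide": [0.042, -0.015, 0], "roll": -0.06},
    {"slide": [0.084, -0.03, 0], "roll": -0.13},
    {"slide": [0.125, -0.046, 0], "roll": -0.19},
    {"slide": [0.167, -0.061, 0], "roll": -0.26},
    {"slide": [0.209, -0.076, 0], "roll": -0.32}
  ]
}}

```text
t: 26.68
eef_pos: [521.8, -154.5, 148.1]
tcp_rot: [-3.139, -0.001, 1.578]
ft_force: [0.2, -0.6, -2.4]
opening: 0.274
grip_force: 30.0
```

>>> {"method": "step_arm", "body": {
  "increments": [
    {"slide": [0.025, 0, 0], "roll": -0.07},
    {"slide": [0.045, -0.001, 0], "roll": -0.07},
    {"slide": [0.045, -0.001, 0.02], "roll": -0.07},
    {"slide": [0.045, -0.001, 0.035], "roll": -0.07},
    {"slide": [0.045, -0.001, 0.035], "roll": -0.07}
  ]
}}

```text
t: 27.3
eef_pos: [520.8, -111.2, 113.2]
tcp_rot: [-3.139, -0.001, 1.645]
ft_force: [-0.3, -0.3, -0.9]
opening: 0.272
grip_force: 30.0
```

>>> {"method": "step_arm", "body": {
  "increments": [
    {"slide": [0, 0, 0], "roll": 0},
    {"slide": [0, 0, 0], "roll": 0},
    {"slide": [0, 0, 0], "roll": 0}
  ]
}}

```text
t: 27.68
eef_pos: [521.6, -111.3, 115.0]
tcp_rot: [3.141, 0.0, 1.646]
ft_force: [-0.4, -0.9, -2.7]
opening: 0.275
grip_force: 30.0
```

Run:
```python
from h import *
s=state();p=s['eef_pos'];print(s['t'],np.round(p,1),s['tcp_rot'],s['ft_force'])
c=cam('side');save(c,'s2.png');c=cam('wrist');save(c,'w2.png')
plan([(521.6,-111.6,112,1.645)])
im=np.hstack([cv2.imread('pics/s2.png')[60:300,100:400],cv2.imread('pics/w2.png')[::1,::1][100:340,100:400]]);cv2.imwrite('pics/sw2.png',im)
```

```text
27.675 [ 521.6 -111.3  115. ] [3.14092778e+00 3.94380060e-04 1.64554622e+00] [-0.35851018 -0.90450145 -2.70473433]
  2x slide [-0.0, 0.0, 0.003] roll 0.0
 -> [ 521.5 -111.2  111.9] 1.646
```

View pics/sw2.png

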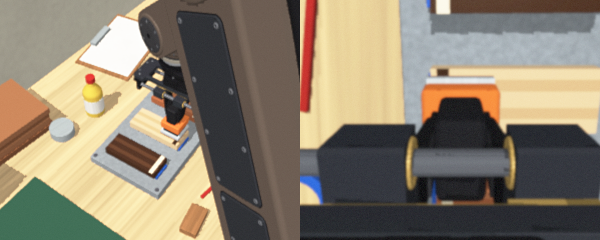

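>>> {"method": "step_arm", "body": {
  "increments": [
    {"slide": [0, 0, 0.008], "roll": 0},
    {"slide": [0, 0, 0.013], "roll": 0},
    {"slide": [0, 0, 0.017], "roll": 0},
    {"slide": [0, 0, 0.02], "roll": 0},
    {"slide": [0, 0, 0.02], "roll": 0}
  ]
}}

```text
t: 28.4
eef_pos: [521.3, -111.0, 94.6]
tcp_rot: [-3.141, -0.0, 1.646]
ft_force: [-2.5, 0.4, 5.7]
opening: 0.273
grip_force: 30.0
```

>>> {"method": "step_arm", "body": {
  "increments": [
    {"slide": [0, 0.005, 0], "roll": 0},
    {"slide": [0, 0.01, 0], "roll": 0},
    {"slide": [0, 0.015, 0], "roll": 0},
    {"slide": [0, 0.02, 0], "roll": 0},
    {"slide": [0, 0.025, 0], "roll": 0}
  ]
}}

```text
t: 29.02
eef_pos: [546.0, -109.3, 94.8]
tcp_rot: [-3.14, 0.0, 1.646]
ft_force: [-4.5, -0.9, 5.6]
opening: 0.269
grip_force: 30.0
```

>>> {"method": "step_arm", "body": {
  "increments": [
    {"slide": [0, 0.005, 0], "roll": 0},
    {"slide": [0, 0.01, 0], "roll": 0},
    {"slide": [0, 0.015, 0], "roll": 0},
    {"slide": [0, 0.02, 0], "roll": 0},
    {"slide": [0, 0.025, 0], "roll": 0}
  ]
}}

```text
t: 29.65
eef_pos: [570.9, -107.4, 94.8]
tcp_rot: [-3.14, 0.0, 1.646]
ft_force: [-4.3, 0.1, 5.5]
opening: 0.273
grip_force: 30.0
```

>>> {"method": "step_arm", "body": {
  "increments": [
    {"slide": [0, 0.005, 0], "roll": 0},
    {"slide": [0, 0.01, 0], "roll": 0},
    {"slide": [0, 0.015, 0], "roll": 0},
    {"slide": [0, 0.02, 0], "roll": 0},
    {"slide": [0, 0.025, 0], "roll": 0}
  ]
}}

```text
t: 30.28
eef_pos: [595.9, -105.5, 94.8]
tcp_rot: [-3.14, 0.0, 1.646]
ft_force: [-5.3, -0.6, 6.7]
opening: 0.27
grip_force: 30.0
```

>>> {"method": "step_arm", "body": {
  "increments": [
    {"slide": [0, 0.005, 0], "roll": 0},
    {"slide": [0, 0.01, 0], "roll": 0},
    {"slide": [0, 0.015, 0], "roll": 0},
    {"slide": [0, 0.018, 0], "roll": 0}
  ]
}}

```text
t: 30.78
eef_pos: [613.9, -104.2, 94.8]
tcp_rot: [-3.141, 0.0, 1.646]
ft_force: [-4.9, -0.3, 5.7]
opening: 0.269
grip_force: 30.0
```

>>> {"method": "step_arm", "body": {
  "increments": [
    {"slide": [0, 0, -0.015], "roll": 0},
    {"slide": [0, 0, -0.04], "roll": 0},
    {"slide": [0, 0, -0.055], "roll": 0},
    {"slide": [0, 0, -0.055], "roll": 0}
  ]
}}

```text
t: 31.28
eef_pos: [614.6, -104.2, 150.8]
tcp_rot: [3.139, 0.001, 1.646]
ft_force: [-0.6, -0.1, -2.6]
opening: 0.27
grip_force: 30.0
```

Run:
```python
from h import *
s=state();p=s['eef_pos'];print(s['t'],np.round(p,1),s['tcp_rot'],s['ft_force'])
a=np.radians(4.25);d=np.array([np.cos(a),np.sin(a)])
S=np.array([577.0,-208.3])-46*d
print(S)
plan([(*S,150,a+np.pi/2),(*S,115,a+np.pi/2)])
```

```text
31.275 [ 614.6 -104.2  150.8] [3.13947958e+00 7.91022514e-04 1.64581298e+00] [-0.57279276 -0.0522534  -2.55028594]
[ 531.12649149 -211.70899055]
  4x slide [-0.101, -0.091, 0.001] roll 0.0
 -> [ 531.4 -211.8  149.8] 1.646
  2x slide [0.0, -0.0, 0.035] roll 0.0
 -> [ 531.4 -211.8  114.8] 1.646
```

>>> {"method": "step_arm", "body": {
  "increments": [
    {"slide": [-0.034, -0.03, 0], "roll": 0},
    {"slide": [-0.068, -0.06, 0], "roll": 0},
    {"slide": [-0.101, -0.091, 0], "roll": 0},
    {"slide": [-0.101, -0.091, 0.02], "roll": 0},
    {"slide": [-0.101, -0.091, 0.036], "roll": 0}
  ]
}}

```text
t: 31.9
eef_pos: [530.5, -211.9, 112.4]
tcp_rot: [-3.141, -0.0, 1.645]
ft_force: [0.2, -0.1, -1.9]
opening: 0.274
grip_force: 30.0
```

>>> {"method": "step_arm", "body": {
  "increments": [
    {"slide": [0, 0, 0], "roll": 0},
    {"slide": [0, 0, 0], "roll": 0},
    {"slide": [0, 0, 0.008], "roll": 0}
  ]
}}

```text
t: 32.28
eef_pos: [531.7, -211.6, 106.2]
tcp_rot: [3.14, 0.001, 1.647]
ft_force: [0.3, -0.1, -2.2]
opening: 0.274
grip_force: 30.0
```

Run:
```python
from h import *
s=state();p=s['eef_pos'];print(s['t'],np.round(p,1),s['tcp_rot'],s['ft_force'])
measure('side')
plan([(531.1,-211.7,94.8,1.645)])
```

```text
32.275 [ 531.7 -211.6  106.2] [3.13992364e+00 1.19622146e-03 1.64651987e+00] [ 0.28944976 -0.13904966 -2.21192527]
side seated 625 c [ 576.2 -207.8] sz [144.1  60.6] ang 3.17 z 49.1 col [213.0, 125.0, 82.0] stripe contrast -/+ 39.43257575757576 1.521491228070147
side seated 1078 c [ 567.1 -108.1] sz [143.4  59.7] ang 4.11 z 49.3 col [245.0, 223.0, 173.0] stripe contrast -/+ 98.88663539367182 0.13067134138424308
side seated 1219 c [560.8  -8.7] sz [143.6  59.7] ang 4.8 z 49.2 col [92.0, 59.0, 43.0] stripe contrast -/+ 152.1480955954249 0.10709651257096198
side plate 3517 c [ 568.8 -108.8] sz [312.7 203.2] ang -85.76 z 23.1
side mat 13991 c [550.8 260.6] sz [357.6 197.7] ang 1.63 z 2.5
  2x slide [-0.0, 0.0, 0.01] roll 0.0
 -> [ 531.1 -211.4   94.9] 1.646
```

>>> {"method": "step_arm", "body": {
  "increments": [
    {"slide": [0, 0, 0.004], "roll": 0},
    {"slide": [0, 0, 0.008], "roll": 0},
    {"slide": [0, 0, 0.011], "roll": 0},
    {"slide": [0, 0, 0.011], "roll": 0}
  ]
}}

```text
t: 32.83
eef_pos: [531.1, -211.6, 94.8]
tcp_rot: [3.141, 0.0, 1.646]
ft_force: [-0.7, 2.7, 5.2]
opening: 0.271
grip_force: 30.0
```

>>> {"method": "step_arm", "body": {
  "increments": [
    {"slide": [0, 0.005, 0], "roll": 0},
    {"slide": [0, 0.01, 0], "roll": 0},
    {"slide": [0, 0.015, 0], "roll": 0},
    {"slide": [0, 0.02, 0], "roll": 0},
    {"slide": [0, 0.025, 0], "roll": 0}
  ]
}}

```text
t: 33.45
eef_pos: [555.5, -210.0, 94.9]
tcp_rot: [-3.14, 0.0, 1.646]
ft_force: [-4.7, 0.2, 5.1]
opening: 0.27
grip_force: 30.0
```

>>> {"method": "step_arm", "body": {
  "increments": [
    {"slide": [0, 0.005, 0], "roll": 0},
    {"slide": [0, 0.01, 0], "roll": 0},
    {"slide": [0, 0.015, 0], "roll": 0},
    {"slide": [0, 0.02, 0], "roll": 0},
    {"slide": [0, 0.025, 0], "roll": 0}
  ]
}}

```text
t: 34.08
eef_pos: [580.4, -208.1, 94.9]
tcp_rot: [-3.14, 0.0, 1.646]
ft_force: [-5.0, -0.0, 5.1]
opening: 0.269
grip_force: 30.0
```

>>> {"method": "step_arm", "body": {
  "increments": [
    {"slide": [0, 0.005, 0], "roll": 0},
    {"slide": [0, 0.01, 0], "roll": 0},
    {"slide": [0, 0.015, 0], "roll": 0},
    {"slide": [0, 0.02, 0], "roll": 0},
    {"slide": [0, 0.025, 0], "roll": 0}
  ]
}}

```text
t: 34.7
eef_pos: [605.4, -206.3, 94.9]
tcp_rot: [-3.14, 0.0, 1.646]
ft_force: [-5.2, -0.0, 5.3]
opening: 0.276
grip_force: 30.0
```

>>> {"method": "step_arm", "body": {
  "increments": [
    {"slide": [0, 0.005, 0], "roll": 0},
    {"slide": [0, 0.01, 0], "roll": 0},
    {"slide": [0, 0.015, 0], "roll": 0},
    {"slide": [0, 0.018, 0], "roll": 0}
  ]
}}

```text
t: 35.2
eef_pos: [623.4, -204.9, 94.9]
tcp_rot: [-3.141, 0.0, 1.646]
ft_force: [-5.0, -0.9, 5.4]
opening: 0.266
grip_force: 30.0
```

>>> {"method": "step_arm", "body": {
  "increments": [
    {"slide": [0, 0, -0.015], "roll": 0},
    {"slide": [0, 0, -0.04], "roll": 0},
    {"slide": [0, 0, -0.055], "roll": 0},
    {"slide": [0, 0, -0.055], "roll": 0}
  ]
}}

```text
t: 35.7
eef_pos: [624.1, -204.8, 150.8]
tcp_rot: [3.14, 0.001, 1.646]
ft_force: [0.4, -0.3, -2.3]
opening: 0.274
grip_force: 30.0
```

Run:
```python
from h import *
s=state();p=s['eef_pos'];print(s['t'],np.round(p,1),s['tcp_rot'],s['ft_force'])
a=np.radians(4.25);d=np.array([np.cos(a),np.sin(a)])
S=np.array([560.8,-9.0])-46*d
print(S)
plan([(*S,150,a+np.pi/2),(*S,115,a+np.pi/2)])
```

```text
35.7 [ 624.1 -204.8  150.8] [3.13963196e+00 1.05205889e-03 1.64575661e+00] [ 0.42470958 -0.27756881 -2.34262756]
[514.92649149 -12.40899055]
  5x slide [0.2, -0.094, 0.001] roll 0.0
  1x slide [0.0, -0.0, -0.0] roll 0.0
 -> [515.4 -12.4 149.8] 1.646
  2x slide [0.0, -0.0, 0.035] roll 0.0
 -> [515.4 -12.4 114.8] 1.646
```

>>> {"method": "step_arm", "body": {
  "increments": [
    {"slide": [0.04, -0.019, 0], "roll": 0},
    {"slide": [0.08, -0.038, 0], "roll": 0},
    {"slide": [0.12, -0.057, 0], "roll": 0},
    {"slide": [0.16, -0.076, 0], "roll": 0},
    {"slide": [0.2, -0.0945, 0], "roll": 0}
  ]
}}

```text
t: 36.33
eef_pos: [513.3, -11.2, 148.9]
tcp_rot: [-3.141, -0.0, 1.646]
ft_force: [0.5, 0.1, -2.9]
opening: 0.274
grip_force: 30.0
```

>>> {"method": "step_arm", "body": {
  "increments": [
    {"slide": [0, 0, 0], "roll": 0},
    {"slide": [0, 0, 0.02], "roll": 0},
    {"slide": [0, 0, 0.04], "roll": 0},
    {"slide": [0, 0, 0.044], "roll": 0},
    {"slide": [0, 0, 0.044], "roll": 0}
  ]
}}

```text
t: 36.95
eef_pos: [514.7, -12.7, 105.5]
tcp_rot: [-3.141, 0.0, 1.645]
ft_force: [-0.1, 0.5, -2.6]
opening: 0.269
grip_force: 30.0
```

>>> {"method": "step_arm", "body": {
  "increments": [
    {"slide": [0, 0, 0.004], "roll": 0},
    {"slide": [0, 0, 0.008], "roll": 0},
    {"slide": [0, 0, 0.011], "roll": 0},
    {"slide": [0, 0, 0.011], "roll": 0}
  ]
}}

```text
t: 37.45
eef_pos: [515.0, -12.5, 94.9]
tcp_rot: [3.14, 0.0, 1.646]
ft_force: [-0.6, -1.0, 6.3]
opening: 0.271
grip_force: 30.0
```

>>> {"method": "step_arm", "body": {
  "increments": [
    {"slide": [0, 0.005, 0], "roll": 0},
    {"slide": [0, 0.01, 0], "roll": 0},
    {"slide": [0, 0.015, 0], "roll": 0},
    {"slide": [0, 0.02, 0], "roll": 0},
    {"slide": [0, 0.025, 0], "roll": 0}
  ]
}}

```text
t: 38.08
eef_pos: [538.7, -10.4, 94.7]
tcp_rot: [-3.14, -0.0, 1.646]
ft_force: [-4.4, -0.1, 6.4]
opening: 0.273
grip_force: 30.0
```

>>> {"method": "step_arm", "body": {
  "increments": [
    {"slide": [0, 0.005, 0], "roll": 0},
    {"slide": [0, 0.01, 0], "roll": 0},
    {"slide": [0, 0.015, 0], "roll": 0},
    {"slide": [0, 0.02, 0], "roll": 0},
    {"slide": [0, 0.025, 0], "roll": 0}
  ]
}}

```text
t: 38.7
eef_pos: [563.6, -8.5, 94.7]
tcp_rot: [-3.14, -0.0, 1.646]
ft_force: [-4.5, -0.4, 5.9]
opening: 0.274
grip_force: 30.0
```

>>> {"method": "step_arm", "body": {
  "increments": [
    {"slide": [0, 0.005, 0], "roll": 0},
    {"slide": [0, 0.01, 0], "roll": 0},
    {"slide": [0, 0.015, 0], "roll": 0},
    {"slide": [0, 0.02, 0], "roll": 0},
    {"slide": [0, 0.025, 0], "roll": 0}
  ]
}}

```text
t: 39.33
eef_pos: [588.6, -6.6, 94.7]
tcp_rot: [-3.14, -0.0, 1.646]
ft_force: [-4.7, -0.5, 5.4]
opening: 0.271
grip_force: 30.0
```

>>> {"method": "step_arm", "body": {
  "increments": [
    {"slide": [0, 0.005, 0], "roll": 0},
    {"slide": [0, 0.01, 0], "roll": 0},
    {"slide": [0, 0.015, 0], "roll": 0},
    {"slide": [0, 0.018, 0], "roll": 0}
  ]
}}

```text
t: 39.83
eef_pos: [606.6, -5.3, 94.7]
tcp_rot: [-3.14, -0.0, 1.646]
ft_force: [-5.2, 0.2, 5.3]
opening: 0.269
grip_force: 30.0
```

>>> {"method": "step_arm", "body": {
  "increments": [
    {"slide": [0, 0, -0.015], "roll": 0},
    {"slide": [0, 0, -0.04], "roll": 0},
    {"slide": [0, 0, -0.065], "roll": 0},
    {"slide": [0, 0, -0.065], "roll": 0}
  ]
}}

```text
t: 40.33
eef_pos: [607.9, -5.4, 161.5]
tcp_rot: [3.138, 0.001, 1.646]
ft_force: [0.2, -0.4, -3.1]
opening: 0.272
grip_force: 30.0
```

Run:
```python
from h import *
s=state();p=s['eef_pos'];print(s['t'],np.round(p,1),s['tcp_rot'],s['ft_force'])
measure('side');measure('top')
a=np.radians(85.2)
plan([(600,-200,158,1.55),(527,-382,158,a),(527,-382,75,a)])
```

```text
40.325 [607.9  -5.4 161.5] [3.13812808e+00 7.03367153e-04 1.64585439e+00] [ 0.16430569 -0.41181123 -3.109675  ]
side seated 782 c [ 568.  -107.9] sz [137.7  60.1] ang 4.07 z 49.2 col [197.0, 168.0, 131.0] stripe contrast -/+ 16.716631726065714 20.724862178740608
side seated 1183 c [560.3  -8.5] sz [141.9  60.1] ang 4.9 z 49.3 col [94.0, 61.0, 44.0] stripe contrast -/+ 154.01500899797776 1.3266891417333824
side plate 167 c [ 621.5 -168.7] sz [67.5 35.4] ang 1.5 z 23.2
side plate 2059 c [561.5 -20.6] sz [201.2 135.7] ang 4.63 z 23.1
side mat 13982 c [550.7 260.8] sz [357.6 197.3] ang 1.65 z 2.5
top seated 1416 c [ 577.6 -208.1] sz [140.7  57.2] ang 4.18 z 50.1 col [116.0, 74.0, 50.0] stripe contrast -/+ 51.06194757898375 3.4058780864039733
top seated 1395 c [ 567.5 -108. ] sz [140.7  55.9] ang 4.36 z 49.8 col [142.0, 127.0, 101.0] stripe contrast -/+ 55.94277474195508 13.952279202279229
top plate 4104 c [ 572.  -148.6] sz [232.7 200.6] ang -85.83 z 23.7
top tray 1220 c [ 527.9 -382.9] sz [85.9 84.1] ang 85.38 z 5.4
top mat 9237 c [552.3 261.9] sz [355.9 197.9] ang 1.28 z 2.7
  5x slide [-0.194, -0.021, 0.001] roll 0.1
 -> [ 600.5 -200.3  158.2] 1.546
  5x slide [-0.183, -0.069, 0.0] roll 0.06
 -> [ 526.9 -381.6  158.2] 1.486
  3x slide [-0.0, 0.0, 0.083] roll -0.0
 -> [ 526.9 -381.6   75.2] 1.486
```

>>> {"method": "step_arm", "body": {
  "increments": [
    {"slide": [-0.039, -0.004, 0], "roll": 0.02},
    {"slide": [-0.078, -0.008, 0], "roll": 0.04},
    {"slide": [-0.116, -0.013, 0], "roll": 0.06},
    {"slide": [-0.155, -0.017, 0], "roll": 0.08},
    {"slide": [-0.194, -0.021, 0], "roll": 0.1}
  ]
}}

```text
t: 41.05
eef_pos: [600.2, -201.5, 158.1]
tcp_rot: [-3.14, -0.001, 1.545]
ft_force: [0.2, -0.1, -2.2]
opening: 0.273
grip_force: 30.0
```

>>> {"method": "step_arm", "body": {
  "increments": [
    {"slide": [-0.037, -0.014, 0], "roll": 0.01},
    {"slide": [-0.073, -0.028, 0], "roll": 0.02},
    {"slide": [-0.11, -0.041, 0], "roll": 0.04},
    {"slide": [-0.146, -0.055, 0], "roll": 0.05},
    {"slide": [-0.183, -0.069, 0], "roll": 0.06}
  ]
}}

```text
t: 41.68
eef_pos: [526.3, -382.4, 158.1]
tcp_rot: [-3.14, -0.001, 1.485]
ft_force: [-0.1, -0.0, -2.8]
opening: 0.275
grip_force: 30.0
```

>>> {"method": "step_arm", "body": {
  "increments": [
    {"slide": [0, 0, 0], "roll": 0},
    {"slide": [0, 0, 0.04], "roll": 0},
    {"slide": [0, 0, 0.08], "roll": 0},
    {"slide": [0, 0, 0.095], "roll": 0},
    {"slide": [0, 0, 0.095], "roll": 0}
  ]
}}

```text
t: 42.3
eef_pos: [527.3, -380.9, 63.9]
tcp_rot: [-3.14, -0.001, 1.486]
ft_force: [-0.6, 0.7, -2.6]
opening: 0.271
grip_force: 30.0
```

>>> {"method": "step_arm", "body": {
  "increments": [
    {"slide": [-0.001, 0, 0.004], "roll": 0},
    {"slide": [-0.001, 0, 0.007], "roll": 0},
    {"slide": [-0.001, 0, 0.0085], "roll": 0},
    {"slide": [-0.001, 0, 0.0085], "roll": 0}
  ]
}}

```text
t: 42.8
eef_pos: [527.3, -382.7, 56.4]
tcp_rot: [3.141, 0.0, 1.486]
ft_force: [0.7, 0.3, -2.3]
opening: 0.27
grip_force: 30.0
```

>>> {"method": "step_arm", "body": {
  "increments": [
    {"slide": [0, 0, 0], "roll": 0},
    {"slide": [0, 0, 0], "roll": 0},
    {"slide": [0, 0, 0], "roll": 0},
    {"slide": [0, 0, -0.03], "roll": 0},
    {"slide": [0, 0, -0.06], "roll": 0}
  ],
  "fingers": 0.8
}}

```text
t: 43.42
eef_pos: [527.2, -382.6, 116.7]
tcp_rot: [-3.141, -0.0, 1.486]
ft_force: [0.7, 0.2, 0.2]
opening: 0.743
grip_force: 0.0
```

>>> {"method": "step_arm", "body": {
  "increments": [
    {"slide": [0, 0, -0.05], "roll": 0},
    {"slide": [0, 0, -0.06], "roll": 0}
  ]
}}

```text
t: 43.68
eef_pos: [528.1, -383.3, 179.6]
tcp_rot: [3.137, 0.003, 1.486]
ft_force: [-0.6, -0.1, -1.1]
opening: 0.796
grip_force: 0.0
```

Run:
```python
from h import *
s=state();p=s['eef_pos'];print(s['t'],np.round(p,1),s['tcp_rot'][2],s['ft_force'])
a=.0735;x,y=560.6-30*np.cos(a),-9-30*np.sin(a)
plan([(570,-200,170,.8),(x,y,125,a)])
```

```text
43.675 [ 528.1 -383.3  179.6] 1.4858366757569115 [-0.62160211 -0.06129511 -1.0520762 ]
  5x slide [0.186, 0.026, 0.01] roll 0.69
  1x slide [0.0, 0.0, -0.0] roll -0.0
 -> [ 569.8 -200.2  169.6] 0.796
  5x slide [0.108, -0.16, 0.045] roll 0.72
  1x slide [-0.0, 0.0, -0.0] roll 0.0
 -> [531.  -11.1 124.6] 0.076
```

>>> {"method": "step_arm", "body": {
  "increments": [
    {"slide": [0.037, 0.005, 0], "roll": 0.14},
    {"slide": [0.074, 0.01, 0], "roll": 0.28},
    {"slide": [0.112, 0.016, 0], "roll": 0.42},
    {"slide": [0.149, 0.021, 0], "roll": 0.56},
    {"slide": [0.186, 0.026, 0.01], "roll": 0.69}
  ]
}}

```text
t: 44.3
eef_pos: [569.1, -198.3, 166.0]
tcp_rot: [3.141, -0.0, 0.791]
ft_force: [-0.1, 0.1, -0.7]
opening: 0.801
grip_force: 0.0
```

>>> {"method": "step_arm", "body": {
  "increments": [
    {"slide": [0.021, -0.032, 0.01], "roll": 0.14},
    {"slide": [0.042, -0.063, 0.02], "roll": 0.29},
    {"slide": [0.063, -0.095, 0.03], "roll": 0.43},
    {"slide": [0.084, -0.127, 0.04], "roll": 0.58},
    {"slide": [0.105, -0.159, 0.045], "roll": 0.72}
  ]
}}

```text
t: 44.92
eef_pos: [528.0, -12.1, 120.2]
tcp_rot: [-3.141, 0.001, 0.071]
ft_force: [0.6, -0.2, -0.4]
opening: 0.801
grip_force: 0.0
```

>>> {"method": "step_arm", "body": {
  "increments": [
    {"slide": [0, 0, 0], "roll": 0},
    {"slide": [0, 0, 0], "roll": 0},
    {"slide": [0, 0, 0.02], "roll": 0}
  ]
}}

```text
t: 45.3
eef_pos: [529.9, -14.3, 101.8]
tcp_rot: [3.141, -0.003, 0.076]
ft_force: [-0.2, 0.4, -0.3]
opening: 0.798
grip_force: 0.0
```

Run:
```python
from h import *
s=state();p=s['eef_pos'];print(s['t'],np.round(p,1),s['tcp_rot'][2],s['ft_force'])
measure('side');measure('top')
plan([(525.7,-11.6,37,.0735)])
```

```text
45.3 [529.9 -14.3 101.8] 0.07646374970321035 [-0.1814879   0.41488912 -0.2572378 ]
side seated 408 c [ 534.6 -109.1] sz [76.3 58.7] ang 4.72 z 49.3 col [190.0, 160.0, 124.0] stripe contrast -/+ nan nan
side seated 843 c [560.   -8.6] sz [141.1  59.4] ang 4.93 z 49.4 col [88.0, 57.0, 42.0] stripe contrast -/+ 133.8018140589569 6.165269208458568
side plate 45 c [ 572.8 -164.2] sz [30.7 20.7] ang 4.88 z 23.0
side plate 1884 c [562.2 -27.8] sz [201.7 150.4] ang 4.28 z 23.1
side mat 13976 c [551.  260.6] sz [358.8 197.8] ang 1.71 z 2.4
top seated 1409 c [ 577.3 -208.1] sz [140.6  56.7] ang 4.11 z 49.9 col [145.0, 91.0, 58.0] stripe contrast -/+ 27.376098458707148 8.816676399285086
top seated 864 c [ 567.5 -108.3] sz [140.5  56.2] ang 4.36 z 50.0 col [170.0, 148.0, 113.0] stripe contrast -/+ 86.04390406395734 12.595569620253173
top plate 3824 c [ 568.9 -109.8] sz [310.2 200.1] ang -85.78 z 23.7
top tray 567 c [ 527.2 -385.8] sz [91.4 83. ] ang 85.25 z 6.7
top handle 237 c [ 527.3 -381.9] sz [43.  25.5] ang 87.57 z 96.2
top body 228 c [ 527.8 -382.4] sz [51.4 49. ] ang 84.72 z 48.1
top mat 10933 c [552.5 261.9] sz [355.2 199.9] ang 1.49 z 2.7
  3x slide [-0.002, -0.003, 0.063] roll 0.0
 -> [526.1 -11.4  36.8] 0.076
```

>>> {"method": "step_arm", "body": {
  "increments": [
    {"slide": [-0.002, -0.003, 0.02], "roll": 0},
    {"slide": [-0.002, -0.003, 0.045], "roll": 0},
    {"slide": [-0.002, -0.003, 0.062], "roll": 0},
    {"slide": [-0.002, -0.003, 0.062], "roll": 0}
  ]
}}

```text
t: 45.9
eef_pos: [526.5, -11.1, 38.7]
tcp_rot: [-3.141, 0.002, 0.076]
ft_force: [-0.3, -0.5, 0.6]
opening: 0.799
grip_force: 0.0
```

>>> {"method": "step_arm", "body": {
  "increments": [
    {"slide": [0, 0, 0], "roll": 0},
    {"slide": [0, 0, 0], "roll": 0},
    {"slide": [0, 0, 0], "roll": 0},
    {"slide": [0, 0, 0], "roll": 0},
    {"slide": [0, 0, 0], "roll": 0}
  ],
  "fingers": 0.3
}}

```text
t: 46.52
eef_pos: [527.1, -11.2, 39.9]
tcp_rot: [3.14, -0.002, 0.076]
ft_force: [-0.6, -8.0, 3.4]
opening: 0.586
grip_force: 30.0
```

>>> {"method": "step_arm", "body": {
  "increments": [
    {"slide": [0, 0, -0.01], "roll": 0},
    {"slide": [0, 0, -0.03], "roll": 0},
    {"slide": [0, 0, -0.06], "roll": 0},
    {"slide": [0, 0, -0.073], "roll": 0}
  ]
}}

```text
t: 47.02
eef_pos: [527.0, -10.4, 113.8]
tcp_rot: [3.141, -0.002, 0.076]
ft_force: [-0.1, -0.6, -0.7]
opening: 0.582
grip_force: 30.0
```

Run:
```python
from h import *
s=state();p=s['eef_pos'];print(s['t'],np.round(p,1),s['tcp_rot'][2],s['ft_force'])
plan([(646,226,112,1.6),(646,226,15,1.6)])
```

```text
47.025 [527.  -10.4 113.8] 0.07595917747034098 [-0.13500264 -0.59090077 -0.72097384]
  5x slide [0.076, -0.126, 0.001] roll -0.85
  5x slide [0.116, -0.021, 0.001] roll -0.67
 -> [646.1 226.3 111.8] 1.596
  3x slide [-0.0, -0.0, 0.097] roll -0.0
 -> [646.1 226.3  14.8] 1.596
```

>>> {"method": "step_arm", "body": {
  "increments": [
    {"slide": [0.015, -0.025, 0], "roll": -0.17},
    {"slide": [0.03, -0.05, 0], "roll": -0.34},
    {"slide": [0.046, -0.076, 0], "roll": -0.51},
    {"slide": [0.061, -0.101, 0], "roll": -0.68},
    {"slide": [0.076, -0.126, 0], "roll": -0.85}
  ]
}}

```text
t: 47.65
eef_pos: [593.0, 121.9, 111.8]
tcp_rot: [-3.141, 0.0, 0.932]
ft_force: [0.4, -1.0, -0.9]
opening: 0.588
grip_force: 30.0
```

>>> {"method": "step_arm", "body": {
  "increments": [
    {"slide": [0.029, -0.005, 0], "roll": -0.17},
    {"slide": [0.058, -0.01, 0], "roll": -0.34},
    {"slide": [0.087, -0.016, 0], "roll": -0.51},
    {"slide": [0.116, -0.021, 0], "roll": -0.67},
    {"slide": [0.116, -0.021, 0.02], "roll": -0.67}
  ]
}}

```text
t: 48.28
eef_pos: [646.6, 228.0, 92.2]
tcp_rot: [3.139, -0.001, 1.598]
ft_force: [0.1, -0.0, -1.3]
opening: 0.586
grip_force: 30.0
```

>>> {"method": "step_arm", "body": {
  "increments": [
    {"slide": [0, 0, 0.02], "roll": 0},
    {"slide": [0, 0, 0.05], "roll": 0},
    {"slide": [0, 0, 0.075], "roll": 0},
    {"slide": [0, 0, 0.079], "roll": 0},
    {"slide": [0, 0, 0.079], "roll": 0}
  ]
}}

```text
t: 48.9
eef_pos: [645.3, 225.6, 12.5]
tcp_rot: [-3.14, 0.0, 1.594]
ft_force: [-0.2, 0.6, -1.5]
opening: 0.587
grip_force: 30.0
```

>>> {"method": "step_arm", "body": {
  "increments": [
    {"slide": [0, 0, 0.001], "roll": 0},
    {"slide": [0, 0, 0.002], "roll": 0},
    {"slide": [0, 0, 0.002], "roll": 0}
  ]
}}

```text
t: 49.28
eef_pos: [645.8, 226.3, 11.3]
tcp_rot: [3.141, 0.0, 1.596]
ft_force: [0.1, -1.0, -1.7]
opening: 0.582
grip_force: 30.0
```

>>> {"method": "step_arm", "body": {
  "increments": [
    {"slide": [0, 0, 0], "roll": 0},
    {"slide": [0, 0, 0], "roll": 0},
    {"slide": [0, 0, 0], "roll": 0},
    {"slide": [0, 0, -0.05], "roll": 0},
    {"slide": [0, 0, -0.1], "roll": 0}
  ],
  "fingers": 0.78
}}

```text
t: 49.9
eef_pos: [645.5, 226.2, 111.9]
tcp_rot: [-3.14, 0.0, 1.596]
ft_force: [0.9, 0.3, -0.3]
opening: 0.78
grip_force: 0.0
```

Run:
```python
from h import *
s=state();p=s['eef_pos'];print(s['t'],np.round(p,1),s['tcp_rot'][2],s['ft_force'])
measure('side')
plan([(567.8,-108.2,112,.075),(567.8,-108.2,38.5,.075)])
```

```text
49.9 [645.5 226.2 111.9] 1.5957635830406591 [ 0.88584739  0.3035489  -0.31421311]
side board 1512 c [644.9 260.6] sz [140.7  60. ] ang -88.66 z 20.5 col [92.0, 60.0, 44.0] stripe contrast -/+ 142.75356600166657 0.8166681120458037
side tray 84 c [ 489.9 -393.7] sz [61.2 23.1] ang -80.98 z 7.1
side handle 148 c [ 525.4 -380.7] sz [44.1 25.7] ang 84.8 z 94.9
side body 120 c [ 508.8 -379.9] sz [49.7 22. ] ang 75.36 z 47.0
side mat 11897 c [551.2 260.8] sz [359.  197.3] ang 1.56 z 2.5
  5x slide [-0.185, -0.049, 0.004] roll 0.84
  5x slide [-0.128, 0.084, 0.003] roll 0.68
 -> [ 568.3 -108.1  112.4] 0.076
  3x slide [-0.0, 0.0, 0.074] roll 0.0
 -> [ 568.3 -108.1   38.4] 0.076
```

>>> {"method": "step_arm", "body": {
  "increments": [
    {"slide": [-0.037, -0.01, 0], "roll": 0.17},
    {"slide": [-0.074, -0.02, 0], "roll": 0.34},
    {"slide": [-0.111, -0.029, 0], "roll": 0.5},
    {"slide": [-0.148, -0.039, 0], "roll": 0.67},
    {"slide": [-0.185, -0.049, 0.001], "roll": 0.84}
  ]
}}

```text
t: 50.58
eef_pos: [601.1, 39.0, 110.1]
tcp_rot: [3.141, -0.0, 0.75]
ft_force: [0.4, -0.7, 0.5]
opening: 0.781
grip_force: 0.0
```

>>> {"method": "step_arm", "body": {
  "increments": [
    {"slide": [-0.026, 0.017, 0], "roll": 0.14},
    {"slide": [-0.051, 0.034, 0], "roll": 0.27},
    {"slide": [-0.077, 0.05, 0], "roll": 0.41},
    {"slide": [-0.102, 0.067, 0], "roll": 0.54},
    {"slide": [-0.128, 0.084, 0], "roll": 0.68}
  ]
}}

```text
t: 51.2
eef_pos: [565.7, -109.7, 110.1]
tcp_rot: [3.141, -0.0, 0.071]
ft_force: [0.8, 1.4, 0.4]
opening: 0.777
grip_force: 0.0
```

>>> {"method": "step_arm", "body": {
  "increments": [
    {"slide": [0, 0, 0], "roll": 0},
    {"slide": [0, 0, 0], "roll": 0},
    {"slide": [0, 0, 0.025], "roll": 0},
    {"slide": [0, 0, 0.04], "roll": 0},
    {"slide": [0, 0, 0.04], "roll": 0}
  ]
}}

```text
t: 51.82
eef_pos: [565.6, -108.0, 69.2]
tcp_rot: [-3.141, 0.002, 0.077]
ft_force: [0.9, 0.2, 0.3]
opening: 0.781
grip_force: 0.0
```

Run:
```python
from h import *
s=state();p=s['eef_pos'];print(s['t'],np.round(p,1),s['tcp_rot'][2],s['ft_force'])
measure('top');measure('side')
plan([(567.8,-108.2,38.5,.075)])
```

```text
51.825 [ 565.6 -108.    69.2] 0.07715440389693429 [0.93350104 0.16066779 0.29455333]
top blue 387 c [581.2  -5. ] sz [110.1  41.3] ang -1.13 z 31.6
top board 1318 c [645.3 261.1] sz [141.5  57.6] ang -88.78 z 20.9 col [89.0, 66.0, 51.0] stripe contrast -/+ 110.932450814923 3.981596802676833
top seated 539 c [ 573.2 -232.1] sz [144.5  44.1] ang -12.56 z 50.1 col [122.0, 81.0, 56.0] stripe contrast -/+ 22.20078334364048 60.06230554237197
top plate 1146 c [ 577.6 -222.4] sz [200.3  84.8] ang 4.65 z 23.7
top plate 1020 c [5.754e+02 3.000e-01] sz [170.5  92.1] ang 4.13 z 23.7
top tray 592 c [ 527.9 -382.8] sz [85.4 83.9] ang 85.51 z 7.0
top handle 236 c [ 527.3 -382.4] sz [44.1 25.3] ang 86.94 z 95.7
top body 219 c [ 527.5 -381.7] sz [49.9 49.6] ang -2.57 z 48.5
top mat 7295 c [574.5 262.2] sz [311.5 198.7] ang 1.44 z 2.7
side blue 906 c [560.5  -9.6] sz [151.6  46.5] ang 4.13 z 31.1
side board 1565 c [645.3 260.7] sz [140.8  60.6] ang -89.12 z 20.6 col [91.0, 60.0, 43.0] stripe contrast -/+ 145.7101532288371 0.41506295283070926
side seated 531 c [ 540.8 -109. ] sz [90.  58.5] ang 2.97 z 49.2 col [194.0, 166.0, 128.0] stripe contrast -/+ nan nan
side seated 86 c [611.4 -81.7] sz [45.6 13.3] ang 5.74 z 48.5 col [246.5, 224.0, 178.0] stripe contrast -/+ nan nan
side plate 97 c [ 580.5 -167.4] sz [54.6 27. ] ang -1.79 z 22.7
side plate 2818 c [562.8 -30.4] sz [202.7 155.4] ang 4.12 z 23.1
side mat 12180 c [550.9 260.9] sz [358.5 197.6] ang 1.57 z 2.5
  2x slide [0.002, -0.0, 0.032] roll 0.0
 -> [ 568.2 -108.3   38.4] 0.077
```

>>> {"method": "step_arm", "body": {
  "increments": [
    {"slide": [0.002, 0, 0.015], "roll": 0},
    {"slide": [0.002, 0, 0.031], "roll": 0},
    {"slide": [0.002, 0, 0.031], "roll": 0}
  ]
}}

```text
t: 52.3
eef_pos: [567.1, -108.5, 37.5]
tcp_rot: [-3.141, 0.003, 0.076]
ft_force: [-0.3, 0.0, -0.1]
opening: 0.779
grip_force: 0.0
```

>>> {"method": "step_arm", "body": {
  "increments": [
    {"slide": [0, 0, 0], "roll": 0},
    {"slide": [0, 0, 0], "roll": 0},
    {"slide": [0, 0, 0], "roll": 0},
    {"slide": [0, 0, 0], "roll": 0},
    {"slide": [0, 0, 0], "roll": 0}
  ],
  "fingers": 0.3
}}

```text
t: 52.92
eef_pos: [568.3, -109.0, 39.5]
tcp_rot: [3.141, -0.001, 0.076]
ft_force: [0.1, -4.1, 3.4]
opening: 0.584
grip_force: 30.0
```

>>> {"method": "step_arm", "body": {
  "increments": [
    {"slide": [0, 0, -0.01], "roll": 0},
    {"slide": [0, 0, -0.03], "roll": 0},
    {"slide": [0, 0, -0.06], "roll": 0},
    {"slide": [0, 0, -0.073], "roll": 0}
  ]
}}

```text
t: 53.42
eef_pos: [567.9, -108.3, 113.4]
tcp_rot: [3.142, -0.001, 0.076]
ft_force: [0.2, 0.1, -2.2]
opening: 0.585
grip_force: 30.0
```

Run:
```python
from h import *
s=state();p=s['eef_pos'];print(s['t'],np.round(p,1),s['tcp_rot'][2],s['ft_force'])
plan([(546,261,112,1.6)])
```

```text
53.425 [ 567.9 -108.3  113.4] 0.07584287414833413 [ 0.19619702  0.1255013  -2.17529564]
  5x slide [0.003, -0.206, 0.001] roll -0.85
  5x slide [0.125, -0.106, 0.0] roll -0.67
 -> [545.7 260.9 112.4] 1.596
```

>>> {"method": "step_arm", "body": {
  "increments": [
    {"slide": [0.001, -0.041, 0], "roll": -0.17},
    {"slide": [0.001, -0.082, 0], "roll": -0.34},
    {"slide": [0.002, -0.124, 0], "roll": -0.51},
    {"slide": [0.002, -0.165, 0], "roll": -0.68},
    {"slide": [0.003, -0.206, 0], "roll": -0.85}
  ]
}}

```text
t: 54.05
eef_pos: [554.5, 98.4, 111.6]
tcp_rot: [-3.14, 0.001, 0.931]
ft_force: [0.3, 1.1, -1.4]
opening: 0.587
grip_force: 30.0
```

>>> {"method": "step_arm", "body": {
  "increments": [
    {"slide": [0.031, -0.026, 0], "roll": -0.17},
    {"slide": [0.062, -0.053, 0], "roll": -0.34},
    {"slide": [0.094, -0.08, 0], "roll": -0.51},
    {"slide": [0.125, -0.106, 0], "roll": -0.67},
    {"slide": [0.125, -0.106, 0.02], "roll": -0.67}
  ]
}}

```text
t: 54.68
eef_pos: [545.3, 263.4, 92.3]
tcp_rot: [3.14, -0.001, 1.601]
ft_force: [0.5, -0.8, -1.6]
opening: 0.589
grip_force: 30.0
```

>>> {"method": "step_arm", "body": {
  "increments": [
    {"slide": [0, 0, 0.02], "roll": 0},
    {"slide": [0, 0, 0.05], "roll": 0},
    {"slide": [0, 0, 0.075], "roll": 0},
    {"slide": [0, 0, 0.079], "roll": 0},
    {"slide": [0, 0, 0.079], "roll": 0}
  ]
}}

```text
t: 55.3
eef_pos: [545.7, 260.7, 13.3]
tcp_rot: [-3.141, 0.0, 1.596]
ft_force: [-0.3, 0.4, -0.4]
opening: 0.585
grip_force: 30.0
```

>>> {"method": "step_arm", "body": {
  "increments": [
    {"slide": [0, 0, 0.001], "roll": 0},
    {"slide": [0, 0, 0.002], "roll": 0},
    {"slide": [0, 0, 0.0025], "roll": 0}
  ]
}}

```text
t: 55.68
eef_pos: [545.8, 260.7, 11.0]
tcp_rot: [3.141, -0.0, 1.596]
ft_force: [-0.2, -0.8, -0.0]
opening: 0.587
grip_force: 30.0
```

>>> {"method": "step_arm", "body": {
  "increments": [
    {"slide": [0, 0, 0], "roll": 0},
    {"slide": [0, 0, 0], "roll": 0},
    {"slide": [0, 0, 0], "roll": 0},
    {"slide": [0, 0, -0.05], "roll": 0},
    {"slide": [0, 0, -0.1], "roll": 0}
  ],
  "fingers": 0.78
}}

```text
t: 56.3
eef_pos: [545.5, 260.5, 111.4]
tcp_rot: [-3.14, 0.0, 1.596]
ft_force: [-0.3, -0.3, -0.5]
opening: 0.78
grip_force: 0.0
```

Run:
```python
from h import *
s=state();p=s['eef_pos'];print(s['t'],np.round(p,1),s['tcp_rot'][2],s['ft_force'])
measure('side');measure('top')
plan([(577,-208.3,112,.075)])
```

```text
56.3 [545.5 260.5 111.4] 1.5957174841159696 [-0.29389322 -0.29892009 -0.45071443]
side board 967 c [644.2 289.2] sz [83.8 59.3] ang -88.84 z 20.5 col [91.0, 59.0, 43.0] stripe contrast -/+ nan nan
side board 1368 c [545.8 260.5] sz [140.8  58.7] ang -88.66 z 20.6 col [249.0, 229.0, 180.0] stripe contrast -/+ 107.62707454289732 0.8260419882679457
side mat 8771 c [550.3 260.8] sz [357.6 197.4] ang 1.71 z 2.5
top blue 1052 c [ 569.6 -109.8] sz [148.8  43.3] ang 4.2 z 31.6
top blue 1048 c [562.1 -10. ] sz [148.7  43. ] ang 4.06 z 31.7
top board 904 c [645.7 240.4] sz [100.5  57.1] ang -89.22 z 20.8 col [72.0, 52.0, 40.0] stripe contrast -/+ nan nan
top board 950 c [546.5 240. ] sz [100.4  56.4] ang -88.86 z 20.9 col [169.0, 151.0, 121.0] stripe contrast -/+ nan nan
top seated 1414 c [ 577.4 -208.2] sz [140.5  56.8] ang 4.21 z 49.7 col [135.0, 85.0, 56.0] stripe contrast -/+ 59.67366840954651 1.3607108598660034
top plate 6625 c [ 569.  -109.6] sz [310.3 200.4] ang -85.73 z 23.6
top tray 583 c [ 527.3 -384.8] sz [90.5 83.5] ang 84.8 z 6.9
top handle 237 c [ 527.3 -381.6] sz [43.1 26.3] ang 85.17 z 96.0
top body 220 c [ 527.6 -381.9] sz [50.6 49.2] ang 85.63 z 48.0
top mat 6303 c [552.3 260.5] sz [356.  196.4] ang 1.7 z 2.7
  5x slide [-0.235, 0.009, 0.002] roll 0.76
  5x slide [-0.165, 0.168, 0.002] roll 0.76
  1x slide [0.0, -0.0, -0.0] roll 0.0
 -> [ 576.7 -208.3  111.6] 0.076
```

>>> {"method": "step_arm", "body": {
  "increments": [
    {"slide": [-0.047, 0.002, 0], "roll": 0.15},
    {"slide": [-0.094, 0.004, 0], "roll": 0.3},
    {"slide": [-0.141, 0.005, 0], "roll": 0.46},
    {"slide": [-0.188, 0.007, 0], "roll": 0.61},
    {"slide": [-0.235, 0.009, 0], "roll": 0.76}
  ]
}}

```text
t: 57.02
eef_pos: [560.4, 24.4, 110.1]
tcp_rot: [-3.141, 0.0, 0.831]
ft_force: [0.8, -1.3, 0.4]
opening: 0.782
grip_force: 0.0
```

>>> {"method": "step_arm", "body": {
  "increments": [
    {"slide": [-0.033, 0.034, 0], "roll": 0.15},
    {"slide": [-0.066, 0.067, 0], "roll": 0.3},
    {"slide": [-0.099, 0.101, 0], "roll": 0.46},
    {"slide": [-0.132, 0.134, 0], "roll": 0.61},
    {"slide": [-0.165, 0.168, 0], "roll": 0.76}
  ]
}}

```text
t: 57.65
eef_pos: [574.3, -210.6, 110.0]
tcp_rot: [-3.141, 0.001, 0.071]
ft_force: [0.7, -0.9, 0.1]
opening: 0.781
grip_force: 0.0
```

>>> {"method": "step_arm", "body": {
  "increments": [
    {"slide": [0, 0, 0], "roll": 0},
    {"slide": [0, 0, 0], "roll": 0},
    {"slide": [0, 0, 0.025], "roll": 0},
    {"slide": [0, 0, 0.04], "roll": 0},
    {"slide": [0, 0, 0.04], "roll": 0}
  ]
}}

```text
t: 58.28
eef_pos: [574.2, -208.1, 69.6]
tcp_rot: [-3.14, 0.002, 0.077]
ft_force: [-0.5, -0.0, 0.7]
opening: 0.782
grip_force: 0.0
```

Run:
```python
from h import *
s=state();p=s['eef_pos'];print(s['t'],np.round(p,1),s['tcp_rot'][2],s['ft_force'])
c=cam('side')
plan([(577,-208.3,38.5,.075)])
```

```text
58.275 [ 574.2 -208.1   69.6] 0.07728901403317545 [-0.45218184 -0.01112042  0.70496748]
  2x slide [0.002, 0.0, 0.032] roll 0.0
 -> [ 576.6 -208.3   38.5] 0.077
```

>>> {"method": "step_arm", "body": {
  "increments": [
    {"slide": [0.002, 0, 0.015], "roll": 0},
    {"slide": [0.002, 0, 0.031], "roll": 0},
    {"slide": [0.002, 0, 0.031], "roll": 0}
  ]
}}

```text
t: 58.7
eef_pos: [575.8, -208.7, 38.0]
tcp_rot: [-3.14, 0.002, 0.076]
ft_force: [-0.2, 0.2, -0.0]
opening: 0.779
grip_force: 0.0
```

>>> {"method": "step_arm", "body": {
  "increments": [
    {"slide": [0, 0, 0], "roll": 0},
    {"slide": [0, 0, 0], "roll": 0},
    {"slide": [0, 0, 0], "roll": 0},
    {"slide": [0, 0, 0], "roll": 0},
    {"slide": [0, 0, 0], "roll": 0}
  ],
  "fingers": 0.3
}}

```text
t: 59.32
eef_pos: [576.8, -209.1, 40.0]
tcp_rot: [3.141, -0.001, 0.076]
ft_force: [-0.6, 0.2, 5.0]
opening: 0.588
grip_force: 30.0
```

>>> {"method": "step_arm", "body": {
  "increments": [
    {"slide": [0, 0, -0.01], "roll": 0},
    {"slide": [0, 0, -0.03], "roll": 0},
    {"slide": [0, 0, -0.06], "roll": 0},
    {"slide": [0, 0, -0.073], "roll": 0}
  ]
}}

```text
t: 59.82
eef_pos: [577.0, -209.1, 114.4]
tcp_rot: [3.141, -0.002, 0.076]
ft_force: [-0.6, 0.5, -0.7]
opening: 0.589
grip_force: 30.0
```

Run:
```python
from h import *
s=state();p=s['eef_pos'];print(s['t'],np.round(p,1),s['tcp_rot'][2],s['ft_force'])
measure('side')
plan([(447,261,112,1.6)])
```

```text
59.825 [ 577.  -209.1  114.4] 0.07580155638076924 [-0.64521001  0.53149673 -0.65007921]
side blue 540 c [ 584.  -208.4] sz [133.3  46.8] ang 3.96 z 30.8
side blue 790 c [ 567.9 -109.2] sz [150.   47.2] ang 4.13 z 31.2
side blue 908 c [560.1  -9.7] sz [150.   47.3] ang 4.45 z 31.1
side board 1562 c [645.  260.6] sz [141.1  60.3] ang -89.44 z 20.5 col [89.0, 59.0, 42.0] stripe contrast -/+ 150.67750540847612 0.6863637569295378
side board 1745 c [545.6 260.3] sz [141.3  59. ] ang -88.77 z 20.7 col [246.0, 225.0, 174.0] stripe contrast -/+ 109.78331150273875 0.3147479903772705
side plate 4511 c [ 567.9 -102.5] sz [299.6 202. ] ang -85.63 z 23.2
side mat 10072 c [551.  260.8] sz [358.3 197.8] ang 1.61 z 2.5
  5x slide [-0.047, -0.239, 0.002] roll -0.76
  5x slide [0.131, -0.206, 0.001] roll -0.76
  1x slide [0.0, -0.0, 0.0] roll -0.0
 -> [447.3 260.8 112.2] 1.596
```

>>> {"method": "step_arm", "body": {
  "increments": [
    {"slide": [-0.009, -0.048, 0], "roll": -0.15},
    {"slide": [-0.019, -0.096, 0], "roll": -0.3},
    {"slide": [-0.028, -0.143, 0], "roll": -0.46},
    {"slide": [-0.038, -0.191, 0], "roll": -0.61},
    {"slide": [-0.047, -0.239, 0], "roll": -0.76}
  ]
}}

```text
t: 60.5
eef_pos: [510.7, 27.2, 112.0]
tcp_rot: [-3.141, 0.001, 0.84]
ft_force: [0.7, 0.1, -0.9]
opening: 0.589
grip_force: 30.0
```

>>> {"method": "step_arm", "body": {
  "increments": [
    {"slide": [0.026, -0.041, 0], "roll": -0.15},
    {"slide": [0.052, -0.082, 0], "roll": -0.3},
    {"slide": [0.079, -0.124, 0], "roll": -0.46},
    {"slide": [0.105, -0.165, 0], "roll": -0.61},
    {"slide": [0.131, -0.206, 0], "roll": -0.76}
  ]
}}

```text
t: 61.12
eef_pos: [445.8, 262.5, 112.0]
tcp_rot: [-3.141, 0.0, 1.601]
ft_force: [1.2, 0.3, -0.9]
opening: 0.583
grip_force: 30.0
```

>>> {"method": "step_arm", "body": {
  "increments": [
    {"slide": [0, 0, 0], "roll": 0},
    {"slide": [0, 0, 0.04], "roll": 0},
    {"slide": [0, 0, 0.08], "roll": 0},
    {"slide": [0, 0, 0.098], "roll": 0},
    {"slide": [0, 0, 0.098], "roll": 0}
  ]
}}

```text
t: 61.75
eef_pos: [446.2, 260.0, 13.3]
tcp_rot: [-3.139, 0.001, 1.594]
ft_force: [-0.3, -0.6, -0.8]
opening: 0.585
grip_force: 30.0
```

>>> {"method": "step_arm", "body": {
  "increments": [
    {"slide": [0, 0, 0.001], "roll": 0},
    {"slide": [0, 0, 0.002], "roll": 0},
    {"slide": [0, 0, 0.003], "roll": 0}
  ]
}}

```text
t: 62.12
eef_pos: [446.9, 261.1, 12.1]
tcp_rot: [3.141, -0.0, 1.596]
ft_force: [-0.6, 0.7, -1.9]
opening: 0.587
grip_force: 30.0
```

>>> {"method": "step_arm", "body": {
  "increments": [
    {"slide": [0, 0, 0], "roll": 0},
    {"slide": [0, 0, 0], "roll": 0},
    {"slide": [0, 0, 0], "roll": 0},
    {"slide": [0, 0, -0.05], "roll": 0},
    {"slide": [0, 0, -0.1], "roll": 0}
  ],
  "fingers": 0.78
}}

```text
t: 62.75
eef_pos: [446.3, 261.0, 112.5]
tcp_rot: [-3.14, 0.001, 1.596]
ft_force: [0.2, -1.0, 0.8]
opening: 0.787
grip_force: 0.0
```

>>> {"method": "step_arm", "body": {
  "increments": [
    {"slide": [-0.05, 0.02, -0.04], "roll": 0},
    {"slide": [-0.1, 0.04, -0.08], "roll": 0},
    {"slide": [-0.15, 0.06, -0.1], "roll": 0},
    {"slide": [-0.2, 0.08, -0.1], "roll": 0},
    {"slide": [-0.25, 0.1, -0.1], "roll": 0}
  ]
}}

```text
t: 63.38
eef_pos: [553.4, 11.8, 212.2]
tcp_rot: [3.14, 0.0, 1.596]
ft_force: [0.4, 0.6, 0.0]
opening: 0.782
grip_force: 0.0
```

Run:
```python
from h import *
s=state();p=s['eef_pos'];print(s['t'],np.round(p,1),s['tcp_rot'][2],s['ft_force'])
measure('side');c,W=measure('top');save(c,'end.png')
for t in ['wax_tin','glue','tape_roll','offcut','pencil','screw_jar']:
    for m in mark_of('top',t)[:1]: print(t,np.round(ray(c,m['uv'],0)))
```

```text
63.375 [553.4  11.8 212.2] 1.5955996560154517 [0.35232785 0.62565158 0.03457184]
side blue 469 c [ 559.2 -210.3] sz [116.6  47.2] ang 3.92 z 31.0
side blue 704 c [ 568.4 -109.5] sz [151.3  47. ] ang 3.93 z 31.0
side blue 907 c [560.3 -10.3] sz [151.1  47. ] ang 4.53 z 31.1
side board 1568 c [644.5 260.7] sz [140.9  59.7] ang -89.19 z 20.6 col [91.0, 60.5, 43.5] stripe contrast -/+ 145.6041614992421 0.3154657792224498
side board 1743 c [545.6 260.6] sz [140.6  58.9] ang -88.81 z 20.6 col [249.0, 228.0, 178.0] stripe contrast -/+ 110.16014026738155 0.2099222218069201
side board 1956 c [446.7 262.1] sz [140.6  58.4] ang -88.93 z 20.7 col [220.0, 129.0, 86.0] stripe contrast -/+ 82.22012981569526 0.6698929831322573
side plate 195 c [ 584.7 -246.7] sz [82.8 39. ] ang 8.18 z 23.2
side plate 4087 c [565.6 -75.4] sz [245.5 201.5] ang -85.83 z 23.2
side mat 7790 c [551.5 261.1] sz [359.2 197.6] ang 1.69 z 2.5
top blue 1058 c [ 577.  -209.2] sz [148.1  44.4] ang 4.17 z 31.7
top blue 1044 c [ 569.7 -109.8] sz [148.4  43.3] ang 4.23 z 31.5
top board 1318 c [645.3 260.6] sz [140.5  57.2] ang -88.
[... 160 characters left out ...]
 [189.0, 172.0, 141.0] stripe contrast -/+ 15.192769555709788 4.030442105072012
top board 1172 c [447. 270.] sz [124.7  56. ] ang -88.79 z 21.0 col [165.0, 113.0, 81.0] stripe contrast -/+ 3.8681822051936905 2.7677025684688346
top plate 5056 c [ 571.4 -144.5] sz [240.3 200.2] ang -85.84 z 23.7
top tray 592 c [ 527.8 -382.9] sz [85.9 84.2] ang 85.35 z 7.1
top handle 237 c [ 527.  -381.7] sz [43.7 25.6] ang 89.18 z 95.8
top body 216 c [ 527.5 -381.8] sz [50.1 49.5] ang -2.65 z 48.3
top mat 4745 c [552.3 262. ] sz [355.3 196.7] ang 1.38 z 2.8
wax_tin [767.  22.   0.]
glue [756. -78.   0.]
tape_roll [ 360. -231.    0.]
offcut [454. 267.   0.]
pencil [387. -85.   0.]
screw_jar [ 683. -348.    0.]
```

View pics/end.png

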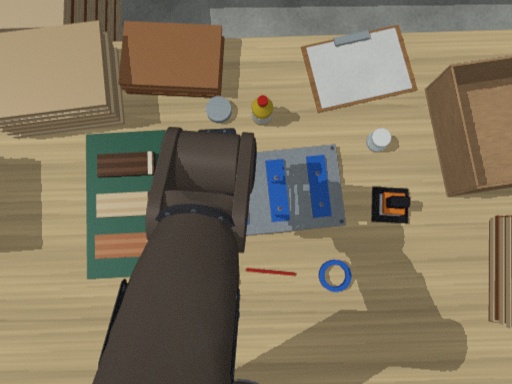

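The picture shows the three boards lying side by side on the mat, at about (123,165), (122,204) and (122,245). The block stands in its tray at (390,205), and the bystanders look unmoved, apart from the offcut, which the arm hides here. I'm handing the job in.

```bash
python3 -c "
from cell import env
print(env.job_done())"
```

```text
the job is handed in; nothing more can be done
None
```

The job is handed in, with no verdict returned: all three boards were seated, then sanded maple, cherry, walnut (steady force of about 8 N, 4 cm/s); the block stands in its tray and the boards lie side by side, good face up, on the mat.

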